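# Clear the pile on the reading-room desk into its trays

## Robot

A 6-joint arm with a two-finger parallel gripper is mounted at the origin on the work surface. World frame = base frame: x ahead of the robot, y to its left, z up, the work surface at z = 0. Lengths are in mm, angles in rad, forces in N, time in s.
With the tool pointing down it reaches from about 275 to 1000 mm from the base axis. Payload 8.4 kg.
Tool frame: the origin (TCP) lies at the very end of the fingers, on their centre line; the grasp point (between the pads) lies 19 mm behind it (r.pinch_z is the distance from the TCP to the grasp point, in mm); z points along the fingers, y is the direction in which the jaws open and shut (so a half turn about z gives the same grasp; the last joint's range is limited). The gripper opens to 85 mm and grips with 20 to 120 N. Pads are 22 mm wide; open, the fingers measure 114 mm over their backs; the gripper's body (76 mm by 85 mm) begins 54 mm behind the grasp point. The pads swing forward as they close: fully open they stand 13 mm farther back than shut.
Start: joints at [-1.335, 0.353, 1.633, -0, 1.155, -0.002], TCP at [147.226, -607.414, 196.181] pointing down, gripper open.
Joint ranges: [-2.63, 2.63], [-0.92, 2.1], [0.06, 2.66], [-1.3, 4.44], [0, 2.69], [-3.02, 3.02]. Speed limits (rad/s): [2.22, 2.22, 2.79, 3.14, 3.14, 3.14].

## Interface

Orientations are given as [roll, pitch, yaw] about the fixed x, y, z axes, in that order (R = Rz(yaw) Ry(pitch) Rx(roll)).
In Python, from rig import r, optics gives the robot as it stands.
- The arm moves only by the shell command python3 -m creep 'ROWS' [FORCE]. ROWS is JSON, a list of rows, each an object with "dp": the shift along the tool's x, y, z in mm, a list of three; "angular": the turn, a rotation vector about the tool's x, y, z in rad, a list of three; "fingers": the finger opening in mm, from 0 to 85.4. In form: [{"dp": [dx, dy, dz], "angular": [wx, wy, wz], "fingers": fingers}, ...]. A call has 1 to 5 rows; each row is the pose to reach, as a shift and turn from the pose commanded when the call began, along the tool's axes at that moment; what a row does not reach only later rows make up. A row lasts 1/12 s, in which the tool goes at most 41.7 mm and 7.16 degrees, less where a joint would pass 70% of its speed; a pose out of reach is approached as far as the arm can. A call with a gripper value outside its range is refused whole. The fingers move at their own pace and stop on an object; FORCE is the grip in N (left out, the last holds). Time passes only in rows, so rows that repeat a pose let the fingers close. It gives the time, the measured TCP pose, the force and the opening at its end, in the units of the state.
- r.sense(): the state, without advancing time (a new reading comes with each control period).
- optics.grab_frame(name): name is "scene" or "top" or "wrist"; returns the picture (480x640x3 uint8, blue, green, red); there is no depth.
- optics.camera_params(name): a dict with "fx", "fy", "cx", "cy" (pixels), "eye" and "rotation" of the camera in the world; the wrist camera has in their place "T_tool_cam" (4x4, takes a point from camera to tool coordinates, whose origin is the TCP and whose axes are the flange's). Camera axes: x right, y up, looking along -z (the intrinsics and any distortion apply to the point x, -y, -z); pixel columns grow to the right and rows downward; lengths in mm; the calibration is good to about 2 mm. A picture is of the moment at which its call begins: read the wrist's pose just before it. camera_params takes no time and is no camera call.
- r.sign_off(): hands the job in, once; it reports no verdict.
The state is a dict: "clock": time; "qpos": joint angles; "qvel": joint speeds; "joint_efforts": joint torques, N m; "eef_pos": TCP position; "tcp_rot": TCP orientation; "contact_force": force on the tool from outside, world axes, zero at the start; "wrist_torque": the same for the moment, N m; "opening": opening from 0.0 (shut) to 1.0 (fully open).
Only numpy, scipy, OpenCV 4.12 (cv2) and the standard library are available. Lean on these libraries where they do the work, as an engineer would, in place of code of your own. Each camera call takes 0.05 s, during which the arm holds its last target.

## Task

Things have been piled up on this desk: a disk drive at the bottom, a slide box on it, and a pager and a loupe on top. Take the pile apart one thing at a time from the top down, and set each thing gently, right way up, flat inside the rim of the shallow desk tray made to its outline (the loupe in the round dish; long sides along long sides for the others). Do not drop or throw anything, and leave the cup and the mouse where they stand.

Things in the scene. Friction and masses are not known exactly. Their poses are not given: they have to be found in the camera images.
- drive: Portable disk drive, the lowest thing of the pile: black flat box 140 (x) x 64 (y) x 24 (z) mm with two thin lines along its top, about 0.3 kg, lying flat on the desk. Origin: centre of its underside; x along its long side, z up.
- slidebox: Box for microscope slides, closed (the lid does not open): white plastic block 104 (x) x 52 (y) x 30 (z) mm with a grey seam, about 0.2 kg, lying on the disk drive, long side roughly along the drive's. Origin: centre of its underside; x along its long side, z up.
- pager: Pager: black plastic block 46 (x) x 32 (y) x 18 (z) mm with a small greenish display and two round buttons on top, about 0.06 kg, lying on one end of the slide box (either end), its long side roughly along the box's. Origin: centre of its underside; x along its long side, z up.
- loupe: Stand loupe: upright round cylinder, 34 mm in diameter, 34 mm high, grey foot, dark upper half, glass on top, about 0.06 kg, standing on the other end of the slide box, beside the pager (gap at least 4 mm). Origin: centre of its underside; z up.
- drive_tray: Place of the disk drive: the largest rectangular tray, 158 (x) x 82 (y) mm inside the rim. Fixed to the desk: it does not move. Grey plastic, 6 mm high in all: floor 3 mm above the desk, rim 4 mm thick rising 3 mm above the floor; brown cork mat in it. Origin: centre of its underside, on the desk (its floor is at z = +3 mm); z up, x along its long side.
- slidebox_tray: Place of the slide box: the middle rectangular tray, 122 (x) x 70 (y) mm inside the rim. Fixed to the desk: it does not move. Grey plastic, 6 mm high in all: floor 3 mm above the desk, rim 4 mm thick rising 3 mm above the floor; brown cork mat in it. Origin: centre of its underside, on the desk (its floor is at z = +3 mm); z up, x along its long side.
- pager_tray: Place of the pager: the smallest rectangular tray, 64 (x) x 50 (y) mm inside the rim. Fixed to the desk: it does not move. Grey plastic, 6 mm high in all: floor 3 mm above the desk, rim 4 mm thick rising 3 mm above the floor; brown cork mat in it. Origin: centre of its underside, on the desk (its floor is at z = +3 mm); z up, x along its long side.
- loupe_dish: Place of the loupe: round dish, 52 mm in diameter inside the rim. Fixed to the desk: it does not move. Grey plastic, 6 mm high in all: floor 3 mm above the desk, rim 4 mm thick rising 3 mm above the floor; brown cork mat in it. Origin: centre of its underside, on the desk (its floor is at z = +3 mm); z up.
- cup: Bystander, to be left alone: white ceramic cup without handle, 72 mm across the rim, 85 mm high, standing loose on the desk. Origin: centre of its underside; z up.
- mouse: Bystander, to be left alone: black computer mouse about 104 (x) x 58 (y) x 40 (z) mm, loose on the desk. Origin: centre of its underside; z up.
There are look-alikes about, which are no part of the job. Of the things like the loupe, leave any that is yellow; of the rest the smaller one is meant.

How it is judged:
By the outcome, as a careful person would: the job done as asked, in the order asked, and still so for the second after the job is handed in, with the robot touching nothing.
It also fails if it takes over 128 s, if anything falls off the work surface, if the arm or the gripper's body presses on something with over 40 N, if the wrist force passes 120 N, or if a joint passes its speed limit or range.

## Working session

There is one attempt and no reset: what is moved stays moved. The work goes in short steps, Python scripts to look and compute and a shell command to move; the robot and the scene stay as the last step left them, time stands still between calls to the robot, and variables do not carry over. Pictures are saved under pics/ and viewed, and the job is handed in when it is done.

```bash
ls; mkdir -p pics
python3 - <<'E'
from rig import r, optics
import cv2
print(r.sense())
for n in ("scene","top","wrist"):
    p=optics.camera_params(n);print(n,p)
    cv2.imwrite(f"pics/{n}0.png",optics.grab_frame(n))
E
```

```text
pics
{'clock': 0.0, 'qpos': array([-1.33541787e+00,  3.53630777e-01,  1.63414786e+00,  3.36119560e-05,
        1.15522722e+00, -2.38633023e-03]), 'qvel': array([ 0.00015006,  0.00033139,  0.00266439,  0.00082749, -0.00039543,
        0.00095733]), 'joint_efforts': array([-2.24891766e-03, -6.05249977e+01, -3.42072880e+01, -5.19710261e-05,
        9.44990607e-03, -2.45873764e-05]), 'eef_pos': array([ 147.09995775, -606.88481399,  195.46670859]), 'tcp_rot': array([-3.14017953e+00, -3.41042058e-05,  2.37751171e-01]), 'contact_force': array([-0.02293317,  0.11600067,  0.27798395]), 'wrist_torque': array([ 0.01382403, -0.03168511, -0.01739451]), 'opening': 0.9967315605138065}
scene {'fx': 520.8859989100879, 'fy': 520.8859989100879, 'cx': 314.35946459449815, 'cy': 237.16641701873564, 'eye': array([1131.81048602,  411.47110971,  860.67522083]), 'rotation': array([ 7.52176332e-01, -5.85439980e-04,  2.14913716e+00])}
top {'fx': 539.7501030105174, 'fy': 539.7501030105174, 'cx': 320.70827679135493, 'cy': 247.39434648409872, 'eye': array([ 451.56141165,    9.56476071, 1150.36276872]), 'rotation': array([ 0.05981543, -0.00751515, -1.54525987])}
wrist {'fx': 400.5851197973432, 'fy': 400.5851197973432, 'cx': 320.30727691794584, 'cy': 237.80281828453812, 'T_tool_cam': array([[ 4.18266021e-04,  9.64796459e-01,  2.62997372e-01,
         6.63366483e+01],
       [ 9.99999491e-01, -1.61976870e-04, -9.96173820e-04,
         7.25347493e-01],
       [-9.18505483e-04,  2.62997655e-01, -9.64796035e-01,
        -1.78936411e+02],
       [ 0.00000000e+00,  0.00000000e+00,  0.00000000e+00,
         1.00000000e+00]])}
```

View pics/top0.png

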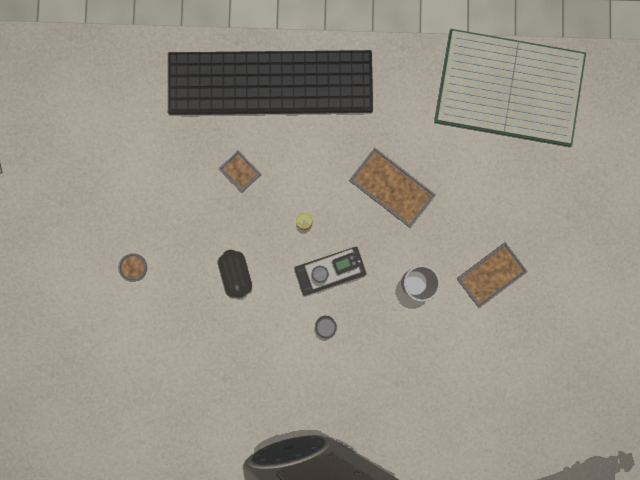

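View pics/scene0.png

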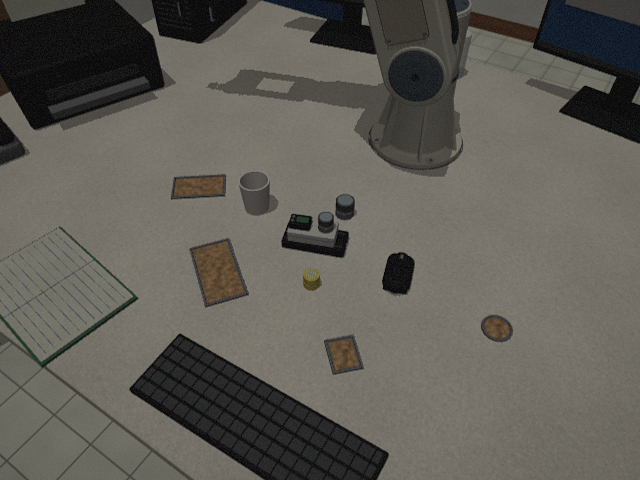

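```bash
cat > h.py <<'E'
import numpy as np, cv2
from rig import r, optics
from scipy.spatial.transform import Rotation as Ro
def cam(n, st=None):
    p=optics.camera_params(n); K=(p['fx'],p['fy'],p['cx'],p['cy'])
    if n=='wrist':
        st=st or r.sense(); T=np.array(p['T_tool_cam']); R=Ro.from_euler('xyz',st['tcp_rot']).as_matrix()
        return K, R@T[:3,3]+st['eef_pos'], R@T[:3,:3], p
    return K, np.array(p['eye']), Ro.from_euler('xyz',p['rotation']).as_matrix(), p
def rays(c,px):
    K,e,R,p=c; px=np.atleast_2d(np.asarray(px,float))
    d=np.c_[(px[:,0]-K[2])/K[0],-(px[:,1]-K[3])/K[1],-np.ones(len(px))]
    return e,d@R.T
def plane(c,px,z):
    e,d=rays(c,px); t=(z-e[2])/d[:,2]; return e+d*t[:,None]
def proj(c,P):
    K,e,R,p=c; q=(np.atleast_2d(P)-e)@R; return np.c_[K[2]+K[0]*q[:,0]/-q[:,2],K[3]-K[1]*q[:,1]/-q[:,2]]
def rect(c,cnt,z):
    P=plane(c,cnt.reshape(-1,2),z)[:,:2].astype(np.float32)
    (cx,cy),(w,h),a=cv2.minAreaRect(P)
    if w<h: w,h,a=h,w,a+90
    a=(a+90)%180-90
    return cx,cy,w,h,a
def cnts(mask,amin=60):
    cs,_=cv2.findContours(mask,cv2.RETR_EXTERNAL,cv2.CHAIN_APPROX_NONE)
    return [x for x in cs if cv2.contourArea(x)>amin]
E
python3 - <<'E'
from h import *
for n in ('top','scene'):
    c=cam(n); im=cv2.imread(f'pics/{n}0.png'); hsv=cv2.cvtColor(im,cv2.COLOR_BGR2HSV)
    m=cv2.inRange(hsv,(3,90,50),(22,255,255)); m=cv2.morphologyEx(m,cv2.MORPH_CLOSE,np.ones((5,5)))
    for k in cnts(m): print(n,cv2.boundingRect(k),np.round(rect(c,k,3),1))
    ym=cv2.inRange(hsv,(22,70,90),(35,255,255))
    for k in cnts(ym,40): print('yellow',cv2.boundingRect(k))
im=cv2.imread('pics/top0.png');cv2.imwrite('pics/topc.png',cv2.resize(im[195:345,230:450],None,fx=3.6,fy=3.6,interpolation=2))
im=cv2.imread('pics/scene0.png');cv2.imwrite('pics/scenec.png',cv2.resize(im[170:300,230:430],None,fx=4,fy=4,interpolation=2))
E
```

```text
top (122, 257, 21, 21) [468.5 401.5  42.6  42.3   2.6]
top (462, 248, 60, 55) [ 472.1 -362.3  114.8   62.4  -52.2]
top (224, 156, 32, 31) [680.1 181.1  56.5  41.   46.4]
top (355, 153, 75, 70) [ 654.1 -146.7  150.8   74.7   53.3]
yellow (296, 213, 17, 17)
scene (329, 339, 30, 31) [679.4 180.5  57.6  43.2  45.3]
scene (485, 318, 24, 20) [466.9 400.1  44.1  43.5 -56.8]
scene (303, 273, 16, 17) [575.3  31.6  46.8  25.4  82.9]
scene (194, 242, 50, 61) [ 653.3 -147.2  151.5   75.1   53.4]
scene (174, 176, 49, 20) [ 470.6 -363.2  115.8   64.3  -51.5]
scene (469, 12, 68, 30) [-791.8  -34.2  262.3  115.4  -90. ]
yellow (303, 268, 17, 14)
```

View pics/topc.png

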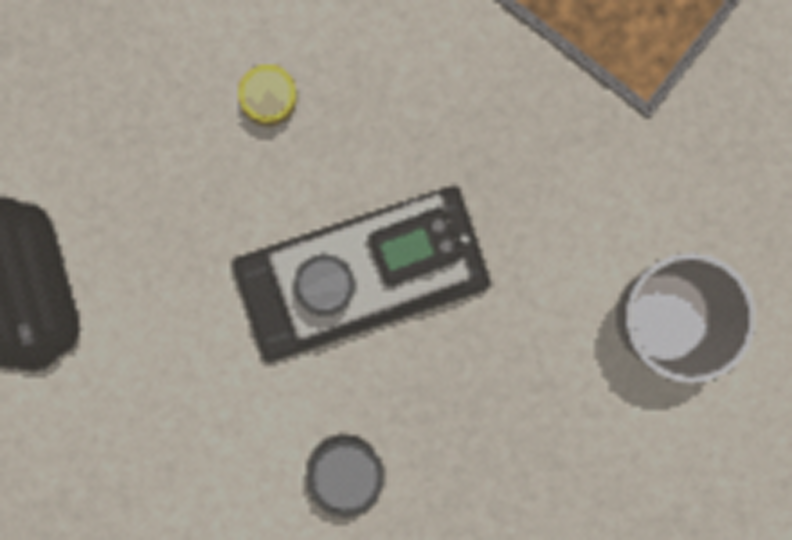

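View pics/scenec.png

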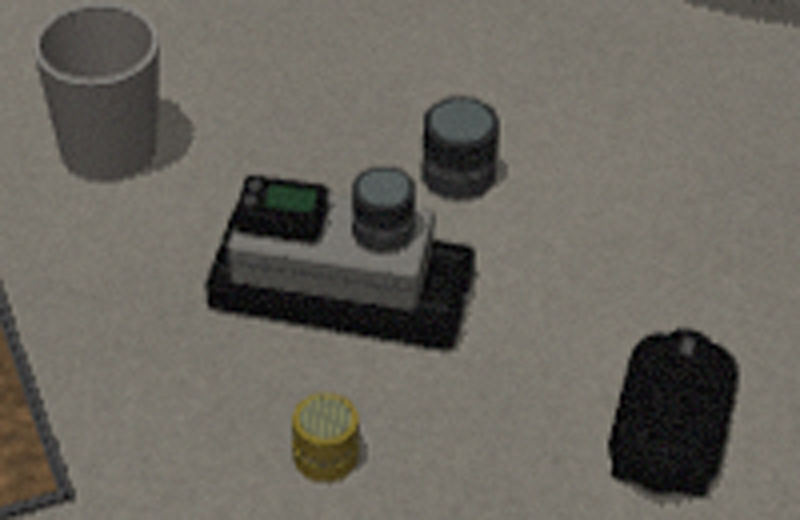

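View pics/wrist0.png

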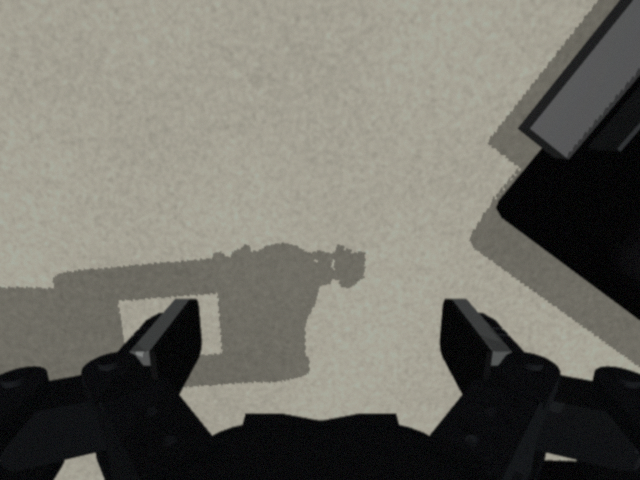

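Run:
```python
from h import *
c=cam('top'); im=cv2.imread('pics/top0.png'); hsv=cv2.cvtColor(im,cv2.COLOR_BGR2HSV)
x0,y0,x1,y1=286,240,376,304
def sub(m):
    o=np.zeros_like(m); o[y0:y1,x0:x1]=m[y0:y1,x0:x1]; return o
g=hsv[...,2]
print('bg',np.median(g[y0:y1,286:292]))
dark=sub(cv2.inRange(g,0,90))
allm=sub(((g<100)|((hsv[...,1]<14)&(g>165))|(hsv[...,0]>40)).astype(np.uint8)*255)
d=cv2.morphologyEx(dark,cv2.MORPH_CLOSE,np.ones((25,25)))
for k in cnts(d): print('drive',cv2.boundingRect(k),np.round(rect(c,k,24),1))
green=sub(cv2.inRange(hsv,(45,60,30),(95,255,255)))
for k in cnts(green,20): print('display',cv2.boundingRect(k),np.round(rect(c,k,72),1))
white=sub(cv2.inRange(hsv,(0,0,150),(179,22,255)))
pts=np.argwhere(white)
cv2.imwrite('pics/w.png',cv2.resize(np.hstack([dark[y0:y1,x0:x1],white[y0:y1,x0:x1],green[y0:y1,x0:x1]]),None,fx=2.9,fy=2.9,interpolation=0))
for p,z in (((325,285),88),):
    print('loupe',plane(c,[[230+324/3.6,195+284/3.6]],88))
print('pager corners top',plane(c,[[230+a/3.6,195+b/3.6] for a,b in ((370,237),(388,285),(470,255),(452,212))],72).round(1))
print('biggrey',plane(c,[[326,327]],40),'cup',plane(c,[[421,284]],85),'mouse',plane(c,[[235,274]],30),'yel',plane(c,[[304,221]],30))
s=cam('scene')
print('loupe scene',plane(s,[[230+385/4,170+189/4]],88))
print('display scene',plane(s,[[230+290/4,170+197/4]],72))
```

```text
bg 172.0
drive (295, 247, 71, 49) [471.  -17.3 138.1  63.3 -70.2]
display (337, 259, 13, 11) [484.4 -41.9  23.4  14.5 -70.1]
loupe [[463.16628658   3.26759251  88.        ]]
pager corners top [[490.1 -21.7  72. ]
 [463.7 -32.3  72. ]
 [481.5 -77.4  72. ]
 [505.1 -66.9  72. ]]
biggrey [[355.65683498 -12.04723057  40.        ]] cup [[ 448.38998918 -196.3856407    85.        ]] mouse [[459.06118011 178.88946834  30.        ]] yel [[573.06178285  39.09637425  30.        ]]
loupe scene [[464.34429819   6.20705094  88.        ]]
display scene [[483.51115369 -41.53001999  72.        ]]
```

View pics/w.png

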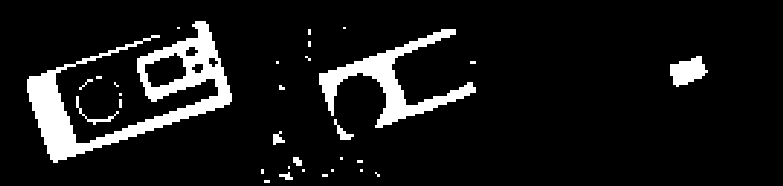

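```bash
cat >> h.py <<'E'
def go(x,y,z,deg):
    st=r.sense(); R=Ro.from_euler('xyz',st['tcp_rot']); T=Ro.from_euler('xyz',[np.pi,0,np.radians(deg)])
    dp=R.inv().apply(np.array([x,y,z])-st['eef_pos']); a=(R.inv()*T).as_rotvec()
    print('dp',dp.round(1),'ang',a.round(3),'rows',round(max(np.linalg.norm(dp)/41.7,np.degrees(np.linalg.norm(a))/7.16),1))
def show():
    s=r.sense(); print(round(s['clock'],2),s['eef_pos'].round(1),np.degrees(s['tcp_rot']).round(1),s['contact_force'].round(1),round(s['opening']*85.4,1),s['qpos'].round(2))
E
python3 -c "
from h import *
go(464,4.5,230,110)"
```

```text
dp [ 452.  -519.7  -33.8] ang [-1.000e-03 -1.000e-03 -1.682e+00] rows 16.5
```

```bash
python3 -m creep '[{"dp":[27,-31,-7],"angular":[0,0,-0.1],"fingers":70},{"dp":[54,-62,-14],"angular":[0,0,-0.2],"fingers":70},{"dp":[81,-93,-21],"angular":[0,0,-0.3],"fingers":70},{"dp":[108,-124,-28],"angular":[0,0,-0.4],"fingers":70},{"dp":[135,-155,-34],"angular":[0,0,-0.5],"fingers":70}]' 30; python3 -c "
from h import *
show();go(464,4.5,230,110)"
```

```text
clock: 0.57
eef_pos: [242.2, -423.2, 230.3]
tcp_rot: [-3.141, -0.0, 0.742]
contact_force: [2.2, -0.3, 0.1]
opening: 0.817
0.57 [ 242.2 -423.2  230.3] [-180.    -0.    42.5] [ 2.2 -0.3  0.1] 69.8 [-1.05  0.1   1.88  0.    1.16 -0.23]
dp [ 4.525e+02 -1.654e+02  4.000e-01] ang [-0.    -0.    -1.178] rows 11.6
```

```bash
python3 -m creep '[{"dp":[452,-165,0],"angular":[0,0,-1.18],"fingers":70},{"dp":[452,-165,0],"angular":[0,0,-1.18],"fingers":70},{"dp":[452,-165,0],"angular":[0,0,-1.18],"fingers":70},{"dp":[452,-165,0],"angular":[0,0,-1.18],"fingers":70},{"dp":[452,-165,0],"angular":[0,0,-1.18],"fingers":70}]' ; python3 -c "
from h import *
show();go(464,4.5,230,110)"
```

```text
clock: 0.98
eef_pos: [338.9, -238.6, 230.3]
tcp_rot: [3.141, 0.0, 1.369]
contact_force: [1.3, 0.1, -0.3]
opening: 0.815
0.98 [ 338.9 -238.6  230.3] [180.    0.   78.4] [ 1.3  0.1 -0.3] 69.6 [-0.62 -0.02  2.01  0.    1.15 -0.41]
dp [263.3  73.7   0.3] ang [ 0.     0.    -0.551] rows 6.6
```

```bash
python3 -m creep '[{"dp":[263,74,0],"angular":[0,0,-0.55],"fingers":70},{"dp":[263,74,0],"angular":[0,0,-0.55],"fingers":70},{"dp":[263,74,0],"angular":[0,0,-0.55],"fingers":70},{"dp":[263,74,0],"angular":[0,0,-0.55],"fingers":70},{"dp":[263,74,0],"angular":[0,0,-0.55],"fingers":70}]' ; python3 -c "
from h import *
show();go(464,4.5,230,110)"
```

```text
clock: 1.4
eef_pos: [435.7, -53.8, 230.3]
tcp_rot: [3.141, 0.0, 1.92]
contact_force: [0.5, -0.8, 0.1]
opening: 0.818
1.4 [435.7 -53.8 230.3] [180.   0. 110.] [ 0.5 -0.8  0.1] 69.8 [-0.13  0.02  1.97 -0.    1.15 -0.48]
dp [45.1 46.6  0.3] ang [0. 0. 0.] rows 1.6
```

```bash
python3 -m creep '[{"dp":[30,46,0],"angular":[0,0,0],"fingers":60},{"dp":[30,46,0],"angular":[0,0,0],"fingers":60},{"dp":[30,46,0],"angular":[0,0,0],"fingers":60},{"dp":[30,46,0],"angular":[0,0,0],"fingers":60}]' ; python3 -c "
from h import *
show()
st=r.sense();im=optics.grab_frame('wrist');cv2.imwrite('pics/w1.png',im)
c=cam('wrist',st)
for P in ([464,4.5,88],[484,-42,72]): print(proj(c,P))"
```

```text
clock: 1.73
eef_pos: [468.2, -12.0, 229.7]
tcp_rot: [-3.14, -0.0, 1.915]
contact_force: [-1.5, -0.3, 0.5]
opening: 0.705
1.73 [468.2 -12.  229.7] [-179.9   -0.   109.7] [-1.5 -0.3  0.5] 60.2 [-0.03  0.07  1.92 -0.    1.16 -0.37]
[[322.92241657 191.26858814]]
[[326.31664585 245.91724965]]
```

View pics/w1.png

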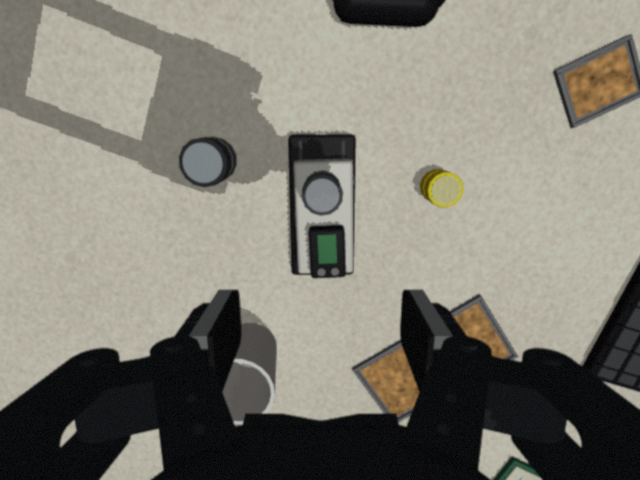

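Run:
```python
from h import *
im=cv2.imread('pics/w1.png'); c=cam('wrist')
cv2.imwrite('pics/w1c.png',cv2.resize(im[120:290,270:370],None,fx=3.5,fy=3.5,interpolation=2))
g=cv2.GaussianBlur(cv2.cvtColor(im,cv2.COLOR_BGR2GRAY),(3,3),0)
for k,(x,y,z) in {'small':(322,193,88),'big':(206,161,44)}.items():
    s=g[y-32:y+32,x-32:x+32]
    hc=cv2.HoughCircles(s,cv2.HOUGH_GRADIENT_ALT,1,30,param1=150,param2=.5,minRadius=12,maxRadius=30)
    print(k,hc)
    if hc is not None:
        u,v,rr=hc[0,0]; u+=x-32; v+=y-32; P=plane(c,[[u,v],[u+rr,v]],z); print(P.round(1),'dia',2*np.linalg.norm(P[0]-P[1]))
# box/drive orientation
d=cv2.morphologyEx(cv2.inRange(g,0,75),cv2.MORPH_CLOSE,np.ones((35,35)));
o=np.zeros_like(d);o[125:282,280:368]=d[125:282,280:368]
for k in cnts(o,500): print('drive',cv2.boundingRect(k),np.round(rect(c,k,24),1))
hsv=cv2.cvtColor(im,cv2.COLOR_BGR2HSV)
m=cv2.inRange(hsv,(45,60,30),(95,255,255));o=np.zeros_like(m);o[220:280,300:350]=m[220:280,300:350]
for k in cnts(o,50): print('disp',np.round(rect(c,k,72),1))
```

```text
small [[[32.       34.       19.495527]]]
[[463.9   0.7  88. ]
 [478.7   6.   88. ]] dia 31.436709771458204
big [[[29.      34.      23.38131]]]
[[355.9 -14.7  44. ]
 [375.7  -7.6  44. ]] dia 42.03990624673144
drive (288, 134, 67, 144) [471.5 -22.  141.7  62.6 -70.1]
disp [485.1 -45.3  27.5  17.7 -70.3]
```

View pics/w1c.png

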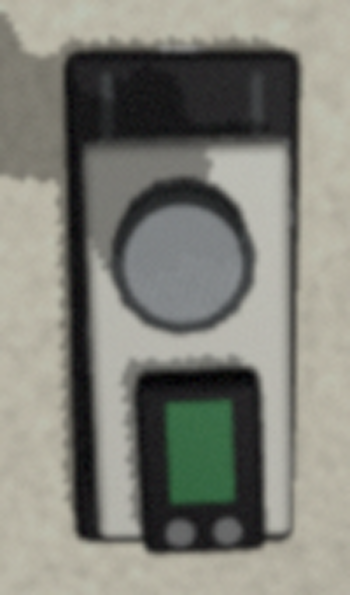

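```bash
python3 -c "
from h import *
go(464,3,130,110);go(464,3,60,110)"
```

```text
dp [16.   1.9 99.8] ang [-0.001 -0.    -0.007] rows 2.4
dp [ 16.    2.  169.8] ang [-0.001 -0.    -0.007] rows 4.1
```

```bash
python3 -m creep '[{"dp":[16,1.5,35],"angular":[0,0,-0.006],"fingers":56},{"dp":[16,1.5,70],"angular":[0,0,-0.006],"fingers":56},{"dp":[16,1.5,100],"angular":[0,0,-0.006],"fingers":56},{"dp":[16,1.5,120],"angular":[0,0,-0.006],"fingers":56},{"dp":[16,1.5,130],"angular":[0,0,-0.006],"fingers":56}]' ; python3 -c "
from h import *
show()
st=r.sense();im=optics.grab_frame('wrist');cv2.imwrite('pics/w2.png',im)
go(464,3,60,110)"
```

```text
clock: 2.2
eef_pos: [461.9, 1.9, 97.8]
tcp_rot: [-3.138, -0.001, 1.917]
contact_force: [-1.0, -0.2, -0.1]
opening: 0.657
2.2 [461.9   1.9  97.8] [-1.798e+02 -1.000e-01  1.098e+02] [-1.  -0.2 -0.1] 56.1 [ 0.    0.23  2.06 -0.    0.85 -0.34]
dp [ 0.1  2.5 37.4] ang [-0.005 -0.001 -0.003] rows 0.9
```

View pics/w2.png

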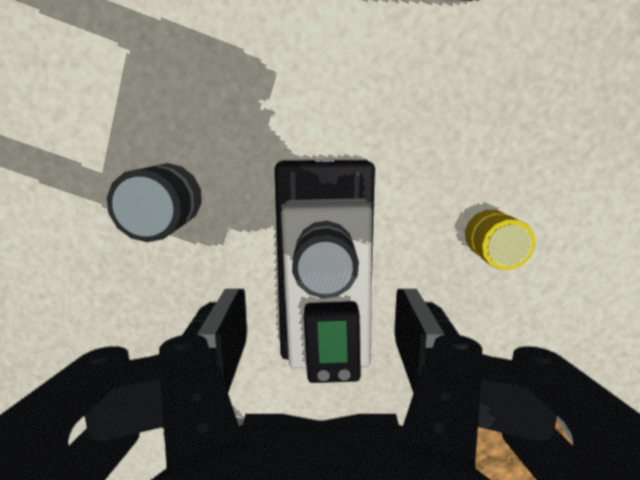

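```bash
python3 -m creep '[{"dp":[0,2.4,12],"angular":[0,0,0],"fingers":56},{"dp":[0,2.4,24],"angular":[0,0,0],"fingers":56},{"dp":[0,2.4,36],"angular":[0,0,0],"fingers":56},{"dp":[0,2.4,36],"angular":[0,0,0],"fingers":56}]' ; python3 -c "
from h import *
show()
st=r.sense();im=optics.grab_frame('wrist');cv2.imwrite('pics/w3.png',im)
go(464,3,60,110)"
```

```text
clock: 2.58
eef_pos: [466.1, 3.3, 63.7]
tcp_rot: [-3.14, -0.0, 1.918]
contact_force: [-1.3, -0.3, -0.3]
opening: 0.656
2.58 [466.1   3.3  63.7] [-179.9   -0.   109.9] [-1.3 -0.3 -0.3] 56.0 [ 0.    0.29  2.08 -0.    0.77 -0.34]
dp [ 0.5 -2.6  4.6] ang [-0.001 -0.    -0.002] rows 0.1
```

View pics/w3.png

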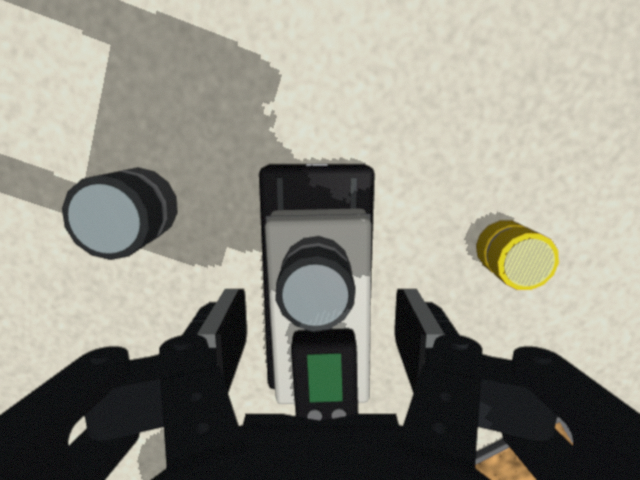

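```bash
python3 -c "
from h import *
c=cam('wrist');st=r.sense()
R=Ro.from_euler('xyz',st['tcp_rot'])
for z in (-24.3,-19,-10,0): print(z,proj(c,st['eef_pos']+R.apply([0,0,z])),proj(c,st['eef_pos']+R.apply([0,28,z])))
print(plane(c,[[316,296]],88))"
```

```text
-24.3 [[320.65883578 292.14662682]] [[388.0534812  292.19276204]]
-19 [[320.65766709 287.27005539]] [[386.04347195 287.31432531]]
-10 [[320.65583443 279.62291965]] [[382.89152557 279.66432518]]
0 [[320.65399471 271.94630944]] [[379.72746129 271.98491405]]
[[465.4719236    0.77173716  88.        ]]
```

```bash
python3 -m creep '[{"dp":[-1.5,-2,4],"angular":[0,0,0],"fingers":56},{"dp":[-1.5,-2,4],"angular":[0,0,0],"fingers":56},{"dp":[-1.5,-2,4],"angular":[0,0,0],"fingers":28},{"dp":[-1.5,-2,4],"angular":[0,0,0],"fingers":28},{"dp":[-1.5,-2,4],"angular":[0,0,0],"fingers":28}]' 25; python3 -m creep '[{"dp":[0,0,0],"angular":[0,0,0],"fingers":28},{"dp":[0,0,0],"angular":[0,0,0],"fingers":28}]' 25; python3 -c "
from h import *
show()
st=r.sense();im=optics.grab_frame('wrist');cv2.imwrite('pics/w4.png',im)"
```

```text
clock: 3.05
eef_pos: [465.8, 2.0, 60.7]
tcp_rot: [3.141, 0.0, 1.919]
contact_force: [-0.4, -0.1, -0.2]
opening: 0.323
clock: 3.22
eef_pos: [465.6, 2.1, 60.3]
tcp_rot: [3.141, 0.0, 1.919]
contact_force: [0.3, 0.0, 0.6]
opening: 0.327
3.22 [465.6   2.1  60.3] [180.    0.  109.9] [0.3 0.  0.6] 27.9 [ 0.    0.3   2.08  0.    0.76 -0.35]
```

View pics/w4.png

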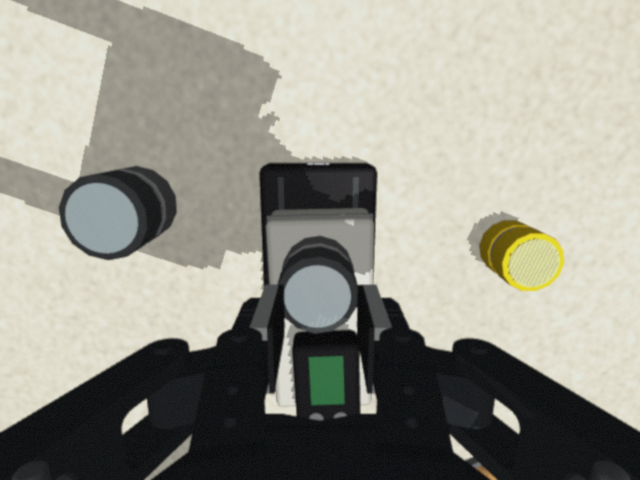

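```bash
python3 -c "
from h import *
im=optics.grab_frame('scene');cv2.imwrite('pics/s4.png',cv2.resize(im[90:290,210:410],None,fx=3,fy=3,interpolation=2))
c=cam('scene')
q=proj(c,[[465.6,2,z] for z in (60,79,88,104)]);print(((q-[210,90])*3).round())
im=cv2.imread('pics/w4.png');cv2.imwrite('pics/w4c.png',cv2.resize(im[220:420,220:420],None,fx=3,fy=3,interpolation=2))"
```

```text
[[342. 408.]
 [343. 390.]
 [343. 380.]
 [343. 364.]]
```

View pics/s4.png

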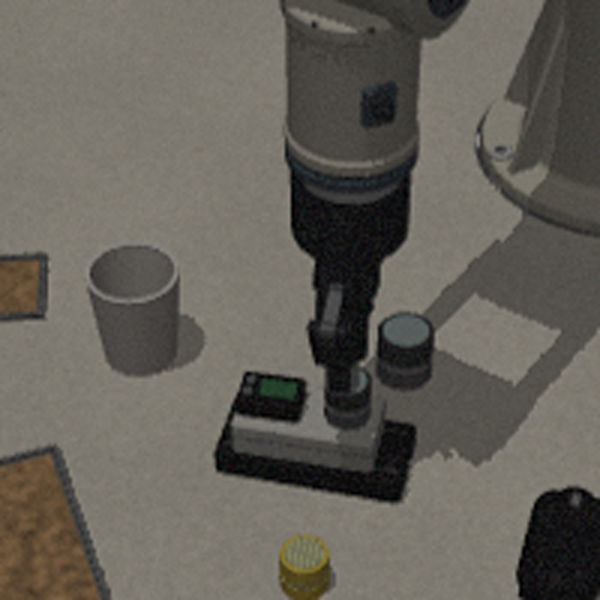

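View pics/w4c.png

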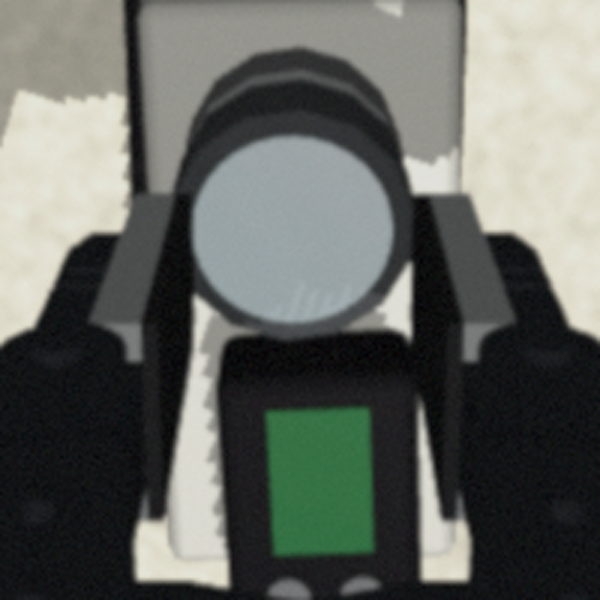

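```bash
python3 -c "
from h import *
print(r.pinch_z,[a for a in dir(r) if a[0]!='_'])
c=cam('scene')
j=np.array([.94,.34,0])
e,d=rays(c,[[210+340/3,90+393/3]])
# intersect ray with vertical plane at jaw coord k
for k in (14,21,28):
  p0=np.array([465.6,2,0])+j*k
  t=((p0-e)@j)/(d[0]@j); print(k,(e+d[0]*t).round(1))
"
```

```text
18.700000000000003 ['MotionError', 'pinch_z', 'sense', 'sign_off']
14 [478.4   7.8  89.5]
21 [484.5  11.6  96.7]
28 [490.5  15.3 103.8]
```

```bash
python3 -m creep '[{"dp":[0,0,0],"angular":[0,0,0],"fingers":54},{"dp":[0,0,0],"angular":[0,0,0],"fingers":54},{"dp":[0,0,5],"angular":[0,0,0],"fingers":54},{"dp":[0,0,14],"angular":[0,0,0],"fingers":54},{"dp":[0,0,20],"angular":[0,0,0],"fingers":54}]' 25; python3 -m creep '[{"dp":[0,0,0],"angular":[0,0,0],"fingers":54},{"dp":[0,0,0],"angular":[0,0,0],"fingers":54}]';  python3 -c "
from h import *
show()
im=optics.grab_frame('scene')
c2=optics.grab_frame('wrist')
a=cv2.resize(im[140:270,230:390],(492,400),interpolation=2);b=cv2.resize(c2[200:400,240:400],(320,400),interpolation=2)
cv2.imwrite('pics/s5.png',np.hstack([a[:,:480],b]))"
```

```text
clock: 3.73
eef_pos: [465.2, 2.1, 39.2]
tcp_rot: [-3.141, -0.0, 1.919]
contact_force: [-0.4, -0.2, -0.4]
opening: 0.63
clock: 3.9
eef_pos: [464.8, 2.1, 39.4]
tcp_rot: [-3.14, -0.001, 1.919]
contact_force: [0.5, 0.2, 0.5]
opening: 0.633
3.9 [464.8   2.1  39.4] [-179.9   -0.   109.9] [0.5 0.2 0.5] 54.0 [ 0.    0.34  2.1   0.    0.71 -0.35]
```

View pics/s5.png

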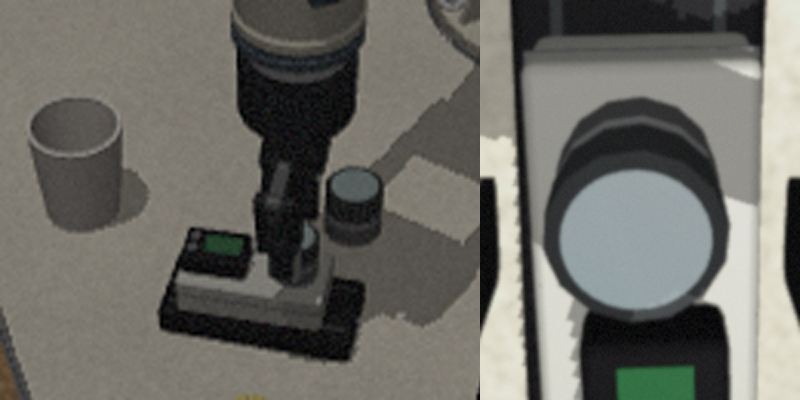

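```bash
python3 -c "
from h import *
c=cam('scene')
j=np.array([.94,.34,0])
e,d=rays(c,[[323.3,231]])
for k in (27,31,34):
  p0=np.array([464.8,2,0])+j*k
  t=((p0-e)@j)/(d[0]@j); print(k,(e+d[0]*t).round(1))
"
```

```text
27 [488.9  14.7  72.4]
31 [492.4  16.9  76.7]
34 [495.   18.5  79.9]
```

```bash
python3 -m creep '[{"dp":[0,-1,5],"angular":[0,0,0],"fingers":54},{"dp":[0,-1,9],"angular":[0,0,0],"fingers":54},{"dp":[0,-1,9],"angular":[0,0,0],"fingers":30},{"dp":[0,-1,9],"angular":[0,0,0],"fingers":28},{"dp":[0,-1,9],"angular":[0,0,0],"fingers":28}]' 25; python3 -m creep '[{"dp":[0,0,0],"angular":[0,0,0],"fingers":28},{"dp":[0,0,0],"angular":[0,0,0],"fingers":28}]';  python3 -c "
from h import *
show()
im=optics.grab_frame('scene')
c2=optics.grab_frame('wrist')
a=cv2.resize(im[140:270,230:390],(492,400),interpolation=2);b=cv2.resize(c2[200:400,240:400],(320,400),interpolation=2)
cv2.imwrite('pics/s6.png',np.hstack([a[:,:480],b]))"
```

```text
clock: 4.42
eef_pos: [464.6, 1.7, 31.2]
tcp_rot: [-3.142, -0.0, 1.919]
contact_force: [0.4, 0.3, -0.2]
opening: 0.389
clock: 4.58
eef_pos: [464.6, 1.7, 31.3]
tcp_rot: [3.142, 0.0, 1.919]
contact_force: [1.1, -0.4, -0.6]
opening: 0.39
4.58 [464.6   1.7  31.3] [180.    0.  109.9] [ 1.1 -0.4 -0.6] 33.3 [ 0.    0.35  2.1   0.    0.69 -0.35]
```

View pics/s6.png

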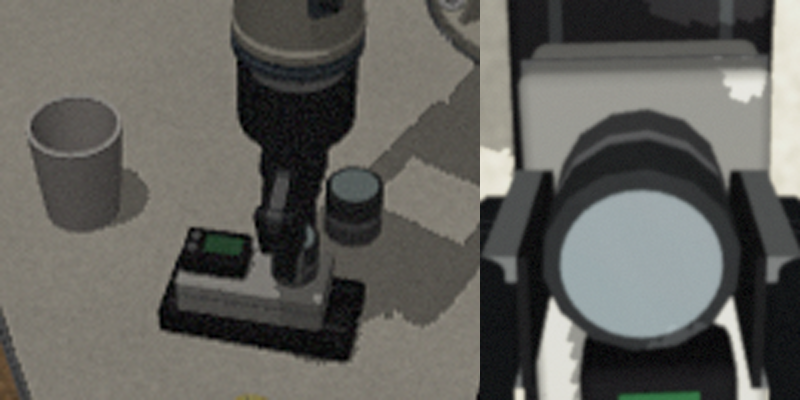

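```bash
python3 -m creep '[{"dp":[0,0,-5],"angular":[0,0,0],"fingers":28},{"dp":[0,0,-20],"angular":[0,0,0],"fingers":28},{"dp":[0,0,-45],"angular":[0,0,0],"fingers":28},{"dp":[0,0,-75],"angular":[0,0,0],"fingers":28},{"dp":[0,0,-100],"angular":[0,0,0],"fingers":28}]' ;  python3 -c "
from h import *
show()
im=optics.grab_frame('scene')
c2=optics.grab_frame('wrist')
a=cv2.resize(im[100:260,230:390],(400,400),interpolation=2);b=cv2.resize(c2[200:400,220:420],(400,400),interpolation=2)
cv2.imwrite('pics/s7.png',np.hstack([a,b]))
go(467.5,400.5,131,110)"
```

```text
clock: 5.1
eef_pos: [464.4, 1.7, 133.0]
tcp_rot: [3.142, 0.0, 1.919]
contact_force: [1.3, -0.1, -0.8]
opening: 0.389
5.1 [464.4   1.7 133. ] [180.    0.  109.9] [ 1.3 -0.1 -0.8] 33.2 [ 0.    0.18  2.03 -0.    0.93 -0.35]
dp [374.8 136.    4.2] ang [ 0.007  0.002 -0.001] rows 9.6
```

View pics/s7.png

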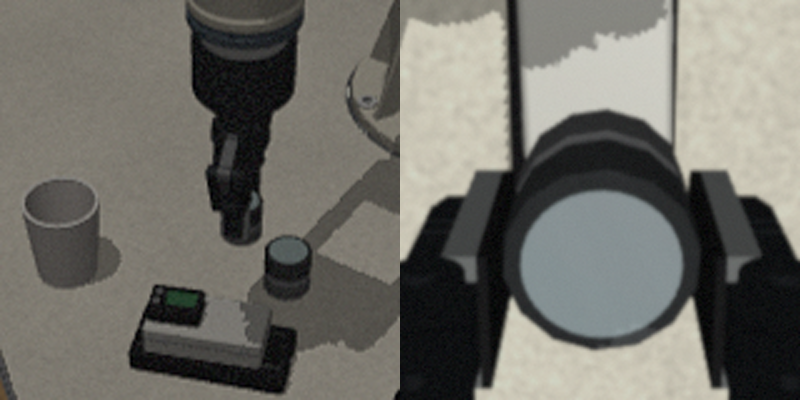

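```bash
python3 -m creep '[{"dp":[25,9,0],"angular":[0,0,0],"fingers":28},{"dp":[60,22,0],"angular":[0,0,0],"fingers":28},{"dp":[97,35,0],"angular":[0,0,0],"fingers":28},{"dp":[134,49,0],"angular":[0,0,0],"fingers":28},{"dp":[171,62,0],"angular":[0,0,0],"fingers":28}]' && python3 -m creep '[{"dp":[37,13.5,0],"angular":[0,0,0],"fingers":28},{"dp":[74,27,0],"angular":[0,0,0],"fingers":28},{"dp":[111,40,0],"angular":[0,0,0],"fingers":28},{"dp":[148,54,0],"angular":[0,0,0],"fingers":28},{"dp":[180,65,0],"angular":[0,0,0],"fingers":28}]' && python3 -m creep '[{"dp":[12,4,0],"angular":[0,0,0],"fingers":28},{"dp":[12,4,0],"angular":[0,0,0],"fingers":28},{"dp":[12,4,0],"angular":[0,0,0],"fingers":28}]' ;  python3 -c "
from h import *
show()
st=r.sense();c2=optics.grab_frame('wrist');cv2.imwrite('pics/w8.png',c2)
print(proj(cam('wrist',st),[467.5,400.5,3]))
go(467.5,400.5,60,110)"
```

```text
clock: 5.62
eef_pos: [463.9, 185.2, 130.7]
tcp_rot: [-3.141, 0.0, 1.918]
contact_force: [1.3, -0.0, -0.6]
opening: 0.391
clock: 6.03
eef_pos: [463.6, 377.4, 130.4]
tcp_rot: [-3.141, 0.0, 1.919]
contact_force: [0.5, -0.8, -0.6]
opening: 0.388
clock: 6.28
eef_pos: [463.2, 387.2, 130.2]
tcp_rot: [-3.14, 0.001, 1.92]
contact_force: [0.2, -0.3, -1.5]
opening: 0.384
6.28 [463.2 387.2 130.2] [-1.799e+02  1.000e-01  1.100e+02] [ 0.2 -0.3 -1.5] 32.8 [ 0.69  0.39  1.74 -0.    1.01  0.34]
[[332.08563174 201.56580528]]
dp [11.9  8.9 70.3] ang [-0.002  0.001 -0.001] rows 1.7
```

View pics/w8.png

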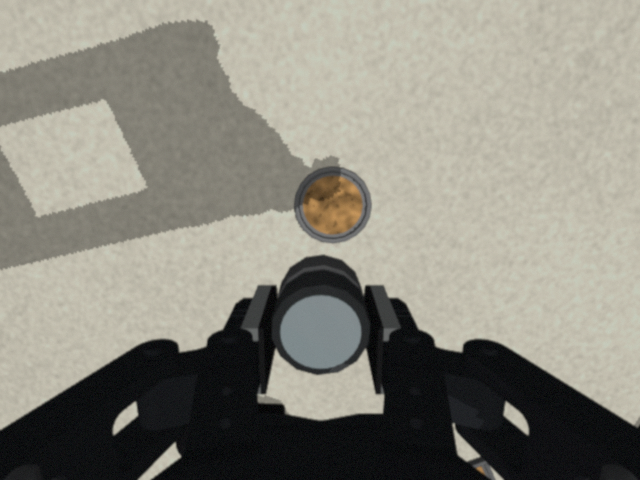

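```bash
python3 -m creep '[{"dp":[6,4,10],"angular":[0,0,0],"fingers":28},{"dp":[12,9,40],"angular":[0,0,0],"fingers":28},{"dp":[12,9,75],"angular":[0,0,0],"fingers":28},{"dp":[12,9,105],"angular":[0,0,0],"fingers":28},{"dp":[12,9,120],"angular":[0,0,0],"fingers":28}]' && python3 -m creep '[{"dp":[0,0,6],"angular":[0,0,0],"fingers":28},{"dp":[0,0,6],"angular":[0,0,0],"fingers":28}]' ;  python3 -c "
from h import *
show()
st=r.sense();c2=optics.grab_frame('wrist');cv2.imwrite('pics/w9.png',c2)
s=optics.grab_frame('scene');cv2.imwrite('pics/s9.png',cv2.resize(s[220:380,410:570],None,fx=3,fy=3,interpolation=2))
go(467.5,400.5,-19,110)"
```

```text
clock: 6.75
eef_pos: [466.7, 399.2, 7.0]
tcp_rot: [-3.137, 0.002, 1.917]
contact_force: [-1.3, -1.3, -0.5]
opening: 0.386
clock: 6.92
eef_pos: [467.6, 400.3, 3.3]
tcp_rot: [-3.139, 0.001, 1.918]
contact_force: [-0.8, 1.4, -1.4]
opening: 0.386
6.92 [467.6 400.3   3.3] [-1.798e+02  1.000e-01  1.099e+02] [-0.8  1.4 -1.4] 33.0 [ 0.71  0.57  1.78 -0.    0.79  0.36]
dp [-0.8 -1.9 24.8] ang [ 0.001 -0.    -0.002] rows 0.6
```

View pics/w9.png

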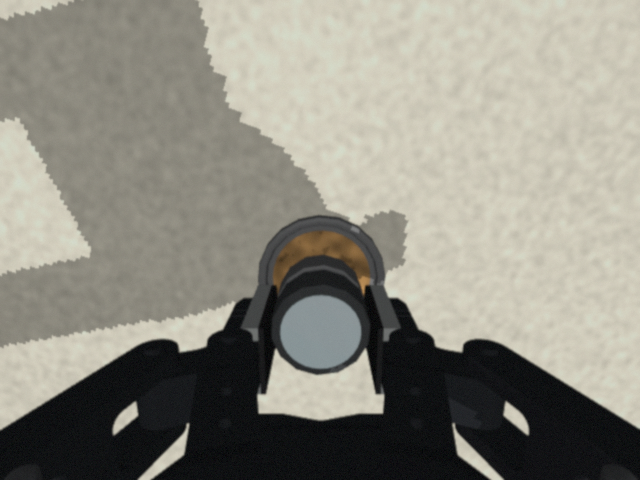

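View pics/s9.png

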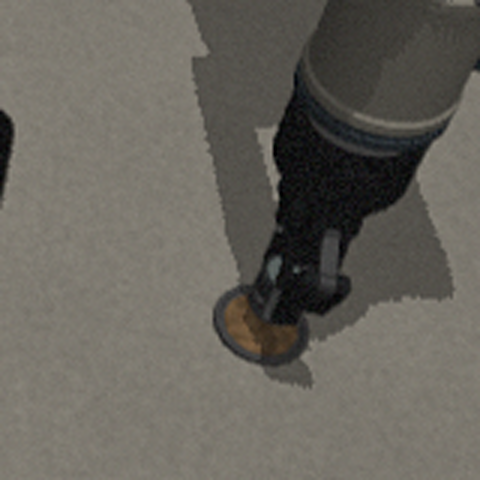

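```bash
python3 -m creep '[{"dp":[-0.5,-1.5,6],"angular":[0,0,0],"fingers":28},{"dp":[-0.5,-1.5,11],"angular":[0,0,0],"fingers":28},{"dp":[-0.5,-1.5,15],"angular":[0,0,0],"fingers":28},{"dp":[-0.5,-1.5,18],"angular":[0,0,0],"fingers":28},{"dp":[-0.5,-1.5,19],"angular":[0,0,0],"fingers":28}]' && python3 -m creep '[{"dp":[0,0,1],"angular":[0,0,0],"fingers":28},{"dp":[0,0,1.5],"angular":[0,0,0],"fingers":28}]'
```

```text
clock: 7.43
eef_pos: [466.9, 400.9, -14.2]
tcp_rot: [-3.141, 0.0, 1.919]
contact_force: [0.3, -0.2, -0.6]
opening: 0.387
clock: 7.6
eef_pos: [467.1, 401.1, -15.4]
tcp_rot: [3.142, -0.0, 1.919]
contact_force: [0.0, 0.1, -1.5]
opening: 0.387
```

```bash
python3 -m creep '[{"dp":[0,0,1],"angular":[0,0,0],"fingers":28},{"dp":[0,0,1.5],"angular":[0,0,0],"fingers":28},{"dp":[0,0,1.5],"angular":[0,0,0],"fingers":28}]' && python3 -m creep '[{"dp":[0,0,1],"angular":[0,0,0],"fingers":28},{"dp":[0,0,1],"angular":[0,0,0],"fingers":28}]'
```

```text
clock: 7.85
eef_pos: [467.0, 401.0, -16.9]
tcp_rot: [3.142, 0.0, 1.919]
contact_force: [0.2, -0.4, -0.5]
opening: 0.385
clock: 8.02
eef_pos: [467.0, 401.0, -17.9]
tcp_rot: [-3.142, 0.0, 1.919]
contact_force: [0.5, -0.4, -1.0]
opening: 0.389
```

```bash
python3 -m creep '[{"dp":[0,0,1],"angular":[0,0,0],"fingers":28},{"dp":[0,0,1],"angular":[0,0,0],"fingers":28}]' && python3 -m creep '[{"dp":[0,0,0.7],"angular":[0,0,0],"fingers":28},{"dp":[0,0,0.7],"angular":[0,0,0],"fingers":28}]'
```

```text
clock: 8.18
eef_pos: [467.0, 401.0, -18.9]
tcp_rot: [-3.141, 0.0, 1.919]
contact_force: [1.1, -0.3, -0.1]
opening: 0.386
clock: 8.35
eef_pos: [467.0, 401.0, -19.6]
tcp_rot: [-3.141, 0.0, 1.919]
contact_force: [0.2, -0.9, -0.9]
opening: 0.389
```

```bash
python3 -m creep '[{"dp":[0,0,0.7],"angular":[0,0,0],"fingers":28},{"dp":[0,0,0.7],"angular":[0,0,0],"fingers":28}]' && python3 -m creep '[{"dp":[0,0,0.7],"angular":[0,0,0],"fingers":28},{"dp":[0,0,0.7],"angular":[0,0,0],"fingers":28}]'; python3 -c "
from h import *
s=optics.grab_frame('scene');cv2.imwrite('pics/s10.png',cv2.resize(s[270:360,450:550],None,fx=5,fy=5,interpolation=2))"
```

```text
clock: 8.52
eef_pos: [467.1, 401.1, -20.0]
tcp_rot: [3.142, -0.0, 1.919]
contact_force: [-1.2, -0.7, 2.5]
opening: 0.389
clock: 8.68
eef_pos: [467.1, 401.1, -20.0]
tcp_rot: [3.141, -0.0, 1.919]
contact_force: [-2.4, -1.7, 10.2]
opening: 0.388
```

View pics/s10.png

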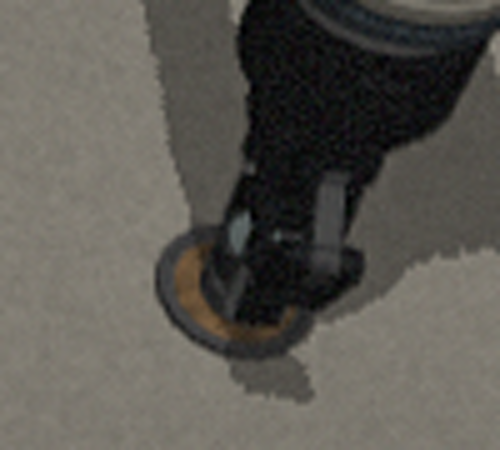

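```bash
python3 -m creep '[{"dp":[0,0,-0.6],"angular":[0,0,0],"fingers":28},{"dp":[0,0,-0.6],"angular":[0,0,0],"fingers":40},{"dp":[0,0,-0.6],"angular":[0,0,0],"fingers":56},{"dp":[0,0,-0.6],"angular":[0,0,0],"fingers":56},{"dp":[0,0,-0.6],"angular":[0,0,0],"fingers":56}]' && python3 -m creep '[{"dp":[0,0,-5],"angular":[0,0,0],"fingers":56},{"dp":[0,0,-20],"angular":[0,0,0],"fingers":56},{"dp":[0,0,-50],"angular":[0,0,0],"fingers":56},{"dp":[0,0,-90],"angular":[0,0,0],"fingers":56},{"dp":[0,0,-130],"angular":[0,0,0],"fingers":56}]'; python3 -c "
from h import *
show()
cv2.imwrite('pics/w11.png',optics.grab_frame('wrist'))
go(485,-48,125,110)"
```

```text
clock: 9.15
eef_pos: [467.0, 401.0, -20.5]
tcp_rot: [-3.141, 0.0, 1.919]
contact_force: [0.4, 0.7, 0.5]
opening: 0.658
clock: 9.57
eef_pos: [466.3, 400.4, 110.6]
tcp_rot: [-3.14, 0.001, 1.919]
contact_force: [0.6, 0.5, 0.3]
opening: 0.653
9.57 [466.3 400.4 110.6] [-179.9    0.   109.9] [0.6 0.5 0.3] 55.8 [0.71 0.43 1.73 0.   0.99 0.36]
dp [-429.6 -140.1   -8.3] ang [ 0.009 -0.003 -0.001] rows 10.8
```

View pics/w11.png

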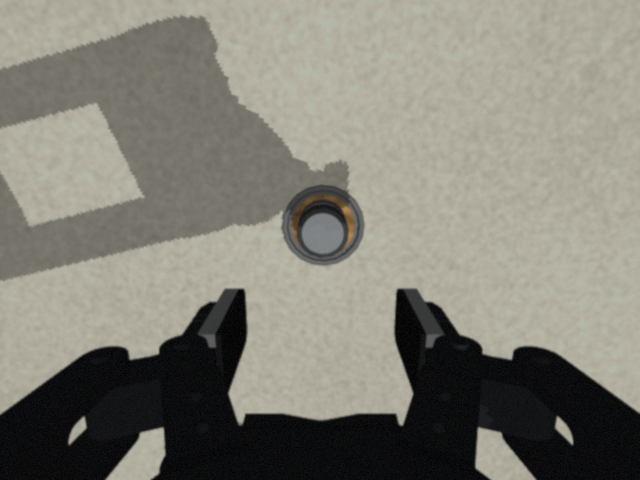

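```bash
python3 -m creep '[{"dp":[-39,-12.7,-2],"angular":[0,0,0],"fingers":52},{"dp":[-78,-25.5,-4],"angular":[0,0,0],"fingers":52},{"dp":[-117,-38,-6],"angular":[0,0,0],"fingers":52},{"dp":[-156,-51,-8],"angular":[0,0,0],"fingers":52},{"dp":[-195,-63.5,-8],"angular":[0,0,0],"fingers":52}]' && python3 -m creep '[{"dp":[-39,-12.7,0],"angular":[0,0,0],"fingers":52},{"dp":[-78,-25.5,0],"angular":[0,0,0],"fingers":52},{"dp":[-117,-38,0],"angular":[0,0,0],"fingers":52},{"dp":[-156,-51,0],"angular":[0,0,0],"fingers":52},{"dp":[-195,-63.5,0],"angular":[0,0,0],"fingers":52}]'; python3 -c "
from h import *
show()
go(485.5,-49.5,90,110)"
```

```text
clock: 10.03
eef_pos: [473.7, 194.5, 118.3]
tcp_rot: [3.14, 0.0, 1.919]
contact_force: [0.5, 0.2, 0.8]
opening: 0.612
clock: 10.45
eef_pos: [480.4, -10.8, 118.0]
tcp_rot: [3.141, 0.0, 1.919]
contact_force: [0.5, -0.0, -0.5]
opening: 0.605
10.45 [480.4 -10.8 118. ] [180.    0.  109.9] [ 0.5 -0.  -0.5] 51.7 [-0.03  0.23  2.01  0.    0.9  -0.37]
dp [-38.1  -8.4  28. ] ang [ 0.001  0.    -0.001] rows 1.2
```

```bash
python3 -m creep '[{"dp":[-38,-8.5,20],"angular":[0,0,0],"fingers":52},{"dp":[-38,-8.5,50],"angular":[0,0,0],"fingers":52},{"dp":[-38,-8.5,60],"angular":[0,0,0],"fingers":52},{"dp":[-38,-8.5,60],"angular":[0,0,0],"fingers":52},{"dp":[-38,-8.5,60],"angular":[0,0,0],"fingers":52}]' ; python3 -c "
from h import *
show();st=r.sense();im=optics.grab_frame('wrist');cv2.imwrite('pics/w12.png',im)
R=Ro.from_euler('xyz',st['tcp_rot'])
print(proj(cam('wrist',st),st['eef_pos']+R.apply([0,0,-(72-st['eef_pos'][2])])))"
```

```text
clock: 10.87
eef_pos: [485.1, -46.7, 57.6]
tcp_rot: [-3.14, -0.001, 1.919]
contact_force: [-0.3, 0.4, 0.7]
opening: 0.608
10.87 [485.1 -46.7  57.6] [-1.799e+02 -1.000e-01  1.100e+02] [-0.3  0.4  0.7] 51.9 [-0.1   0.33  2.04  0.    0.77 -0.45]
[[320.65909275 283.22728851]]
```

View pics/w12.png

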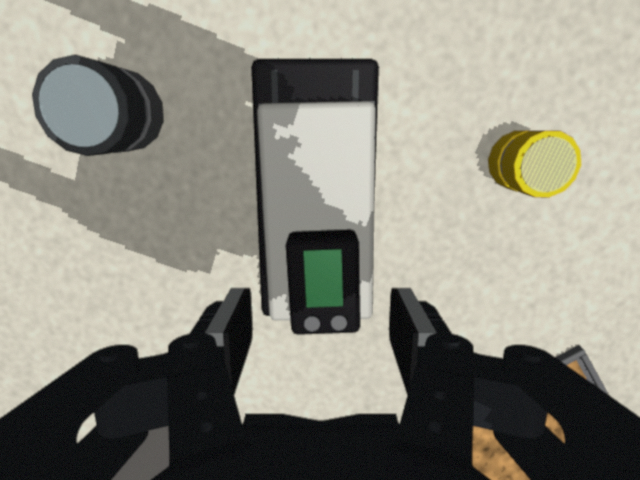

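```bash
python3 -m creep '[{"dp":[-1.5,1.5,8],"angular":[0,0,0],"fingers":52},{"dp":[-1.5,1.5,18],"angular":[0,0,0],"fingers":50},{"dp":[-1.5,1.5,28],"angular":[0,0,0],"fingers":50},{"dp":[-1.5,1.5,33],"angular":[0,0,0],"fingers":50},{"dp":[-1.5,1.5,33],"angular":[0,0,0],"fingers":50}]' ; python3 -c "
from h import *
show();
im=optics.grab_frame('scene')
c2=optics.grab_frame('wrist')
a=cv2.resize(im[170:270,250:370],(480,400),interpolation=2);b=cv2.resize(c2[200:400,240:400],(320,400),interpolation=2)
cv2.imwrite('pics/s13.png',np.hstack([a,b]))"
```

```text
clock: 11.33
eef_pos: [486.4, -48.0, 23.2]
tcp_rot: [-3.139, -0.001, 1.919]
contact_force: [-0.1, -0.4, -0.1]
opening: 0.584
11.33 [486.4 -48.   23.2] [-1.799e+02 -1.000e-01  1.100e+02] [-0.1 -0.4 -0.1] 49.9 [-0.1   0.39  2.05  0.    0.7  -0.45]
```

View pics/s13.png

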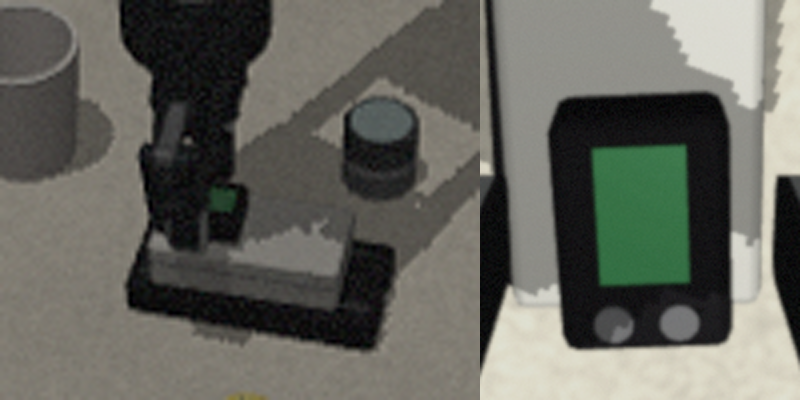

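```bash
python3 -c "
from h import *
c=cam('scene')
j=np.array([.94,.34,0])
e,d=rays(c,[[296.8,232]])
for k in (25,28,32):
  p0=np.array([486.4,-48,0])+j*k
  t=((p0-e)@j)/(d[0]@j); print(k,(e+d[0]*t).round(1))
"
```

```text
25 [509.7 -38.8  56.9]
28 [512.2 -37.   60.2]
32 [515.6 -34.6  64.5]
```

```bash
python3 -m creep '[{"dp":[0,0,1],"angular":[0,0,0],"fingers":40},{"dp":[0,0,1],"angular":[0,0,0],"fingers":26},{"dp":[0,0,1],"angular":[0,0,0],"fingers":26},{"dp":[0,0,1],"angular":[0,0,0],"fingers":26},{"dp":[0,0,1],"angular":[0,0,0],"fingers":26}]' 25; python3 -m creep '[{"dp":[0,0,0],"angular":[0,0,0],"fingers":26},{"dp":[0,0,0],"angular":[0,0,0],"fingers":26}]'; python3 -c "
from h import *
show();
im=optics.grab_frame('scene')
c2=optics.grab_frame('wrist')
a=cv2.resize(im[170:270,250:370],(480,400),interpolation=2);b=cv2.resize(c2[200:400,240:400],(320,400),interpolation=2)
cv2.imwrite('pics/s14.png',np.hstack([a,b]))"
```

```text
clock: 11.85
eef_pos: [487.8, -48.5, 24.0]
tcp_rot: [3.141, 0.0, 1.919]
contact_force: [0.6, -0.1, 2.3]
opening: 0.368
clock: 12.02
eef_pos: [487.8, -48.5, 23.9]
tcp_rot: [3.141, 0.0, 1.919]
contact_force: [0.1, -0.1, 4.2]
opening: 0.368
12.02 [487.8 -48.5  23.9] [180.    0.  109.9] [ 0.1 -0.1  4.2] 31.4 [-0.1   0.39  2.05 -0.    0.7  -0.45]
```

View pics/s14.png

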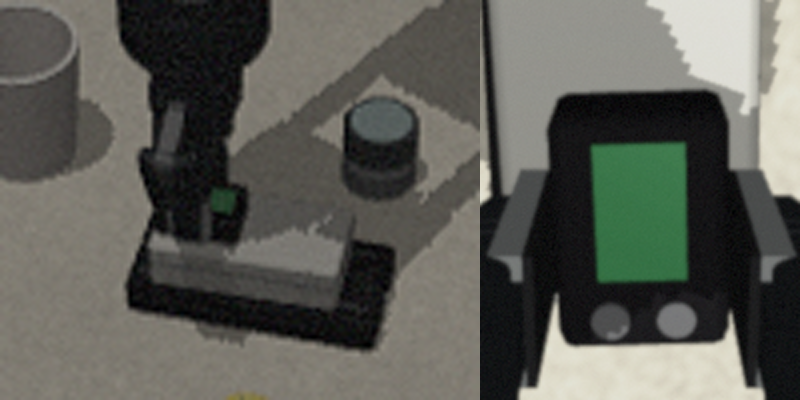

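```bash
python3 -m creep '[{"dp":[0,0,-1],"angular":[0,0,0],"fingers":26},{"dp":[0,0,-1],"angular":[0,0,0],"fingers":38},{"dp":[0,0,-3],"angular":[0,0,0],"fingers":38},{"dp":[0,0,-5],"angular":[0,0,0],"fingers":38},{"dp":[0,0,-5],"angular":[0,0,0],"fingers":38}]' 25; python3 -m creep '[{"dp":[0,0,0],"angular":[0,0,0],"fingers":26},{"dp":[0,0,0],"angular":[0,0,0],"fingers":26},{"dp":[0,0,0],"angular":[0,0,0],"fingers":26},{"dp":[0,0,0],"angular":[0,0,0],"fingers":26}]'; python3 -c "
from h import *
show()"
```

```text
clock: 12.53
eef_pos: [487.7, -48.4, 29.0]
tcp_rot: [3.141, 0.0, 1.919]
contact_force: [0.2, -0.0, -0.3]
opening: 0.445
clock: 12.87
eef_pos: [487.7, -48.5, 29.0]
tcp_rot: [3.141, 0.0, 1.919]
contact_force: [-1.0, -0.6, 6.6]
opening: 0.362
12.87 [487.7 -48.5  29. ] [180.    0.  109.9] [-1.  -0.6  6.6] 30.9 [-0.1   0.38  2.05 -0.    0.71 -0.45]
```

```bash
python3 -m creep '[{"dp":[0,0,-3],"angular":[0,0,0],"fingers":26},{"dp":[0,0,-15],"angular":[0,0,0],"fingers":26},{"dp":[0,0,-40],"angular":[0,0,0],"fingers":26},{"dp":[0,0,-70],"angular":[0,0,0],"fingers":26},{"dp":[0,0,-90],"angular":[0,0,0],"fingers":26}]'; python3 -c "
from h import *
show();go(680,181,118,46)
im=optics.grab_frame('scene')
c2=optics.grab_frame('wrist')
a=cv2.resize(im[120:270,250:400],(400,400),interpolation=2);b=cv2.resize(c2[200:400,220:420],(400,400),interpolation=2)
cv2.imwrite('pics/s15.png',np.hstack([a,b]))"
```

```text
clock: 13.28
eef_pos: [487.9, -48.5, 120.7]
tcp_rot: [3.141, 0.0, 1.919]
contact_force: [0.4, -0.0, -0.2]
opening: 0.365
13.28 [487.9 -48.5 120.7] [180.    0.  109.9] [ 0.4 -0.  -0.2] 31.2 [-0.1   0.24  1.99  0.    0.91 -0.45]
dp [150.2 258.8   2.8] ang [ 1.000e-03 -0.000e+00  1.116e+00] rows 8.9
```

View pics/s15.png

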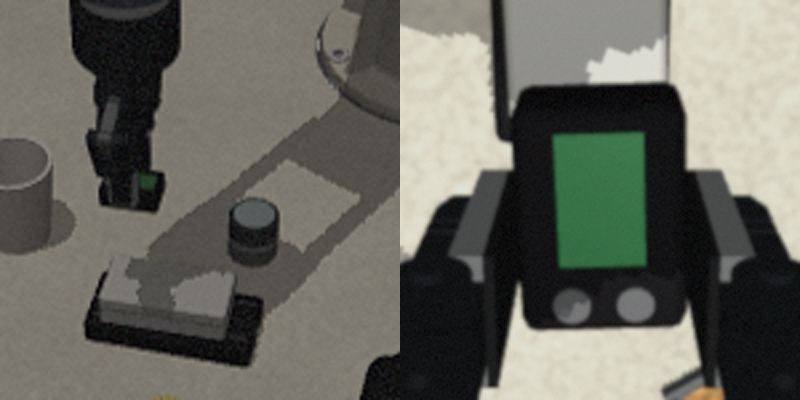

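```bash
python3 -m creep '[{"dp":[15,26,0],"angular":[0,0,0.11],"fingers":26},{"dp":[32,55,0],"angular":[0,0,0.23],"fingers":26},{"dp":[49,85,0],"angular":[0,0,0.35],"fingers":26},{"dp":[66,114,0],"angular":[0,0,0.47],"fingers":26},{"dp":[82,142,0],"angular":[0,0,0.59],"fingers":26}]'; python3 -c "
from h import *
show();go(680,181,118,46)"
```

```text
clock: 13.8
eef_pos: [593.3, 78.5, 117.5]
tcp_rot: [-3.14, 0.0, 1.323]
contact_force: [0.9, 0.0, -1.1]
opening: 0.366
13.8 [593.3  78.5 117.5] [-179.9    0.    75.8] [ 0.9  0.  -1.1] 31.3 [0.13 0.4  1.76 0.   0.98 0.38]
dp [120.7  58.8  -0.6] ang [-0.001  0.001  0.52 ] rows 4.2
```

```bash
python3 -m creep '[{"dp":[28,14,0],"angular":[0,0,0.12],"fingers":26},{"dp":[56,28,0],"angular":[0,0,0.24],"fingers":26},{"dp":[84,42,0],"angular":[0,0,0.36],"fingers":26},{"dp":[105,52,0],"angular":[0,0,0.46],"fingers":26},{"dp":[118,58,0],"angular":[0,0,0.52],"fingers":26}]'; python3 -m creep '[{"dp":[0,0,20],"angular":[0,0,0],"fingers":26},{"dp":[0,0,40],"angular":[0,0,0],"fingers":26},{"dp":[0,0,40],"angular":[0,0,0],"fingers":26}]'; python3 -c "
from h import *
show();go(680,181,-15,46)
st=r.sense();c2=optics.grab_frame('wrist');cv2.imwrite('pics/w16.png',c2);print(proj(cam('wrist',st),[680,181,3]))"
```

```text
clock: 14.22
eef_pos: [678.5, 179.9, 117.0]
tcp_rot: [-3.141, 0.0, 0.804]
contact_force: [-0.8, -0.8, 0.3]
opening: 0.365
clock: 14.47
eef_pos: [674.2, 177.3, 73.2]
tcp_rot: [-3.137, 0.007, 0.809]
contact_force: [-1.8, -0.8, -0.7]
opening: 0.363
14.47 [674.2 177.3  73.2] [-179.8    0.4   46.4] [-1.8 -0.8 -0.7] 31.0 [0.25 0.59 1.55 0.   1.01 1.02]
dp [ 7.3  2.  88.1] ang [-0.004  0.007  0.007] rows 2.1
[[322.08911756 223.87317941]]
```

View pics/w16.png

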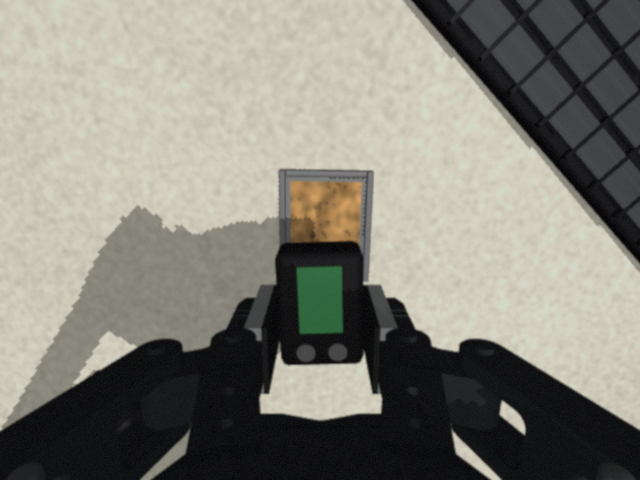

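```bash
python3 -m creep '[{"dp":[2,1,15],"angular":[0,0,0],"fingers":26},{"dp":[2,1,40],"angular":[0,0,0],"fingers":26},{"dp":[2,1,60],"angular":[0,0,0],"fingers":26},{"dp":[2,1,73],"angular":[0,0,0],"fingers":26},{"dp":[2,1,76],"angular":[0,0,0],"fingers":26}]'; python3 -m creep '[{"dp":[0,0,3],"angular":[0,0,0],"fingers":26},{"dp":[0,0,3],"angular":[0,0,0],"fingers":26}]'; python3 -c "
from h import *
show();go(680,181,-22,46)
st=r.sense();c2=optics.grab_frame('wrist');cv2.imwrite('pics/w17.png',c2);print(proj(cam('wrist',st),[680,181,3]))"
```

```text
clock: 14.93
eef_pos: [678.4, 178.0, 0.2]
tcp_rot: [-3.14, 0.003, 0.809]
contact_force: [-1.1, 0.6, -0.2]
opening: 0.362
clock: 15.1
eef_pos: [680.3, 178.6, 0.1]
tcp_rot: [3.141, -0.001, 0.809]
contact_force: [1.0, 0.5, -0.2]
opening: 0.369
15.1 [6.803e+02 1.786e+02 1.000e-01] [180.   -0.   46.3] [ 1.   0.5 -0.2] 31.5 [0.25 0.68 1.58 0.   0.89 1.02]
dp [ 1.6 -1.9 22.1] ang [ 0.    -0.001  0.006] rows 0.5
[[314.69750851 271.55187315]]
```

View pics/w17.png

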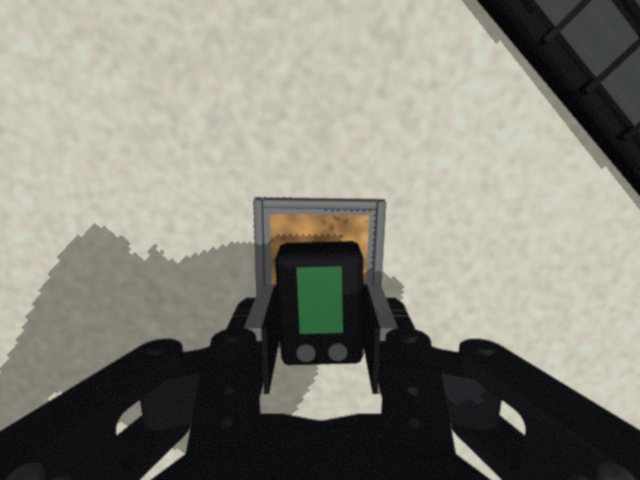

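```bash
python3 -m creep '[{"dp":[0,-1,5],"angular":[0,0,0],"fingers":26},{"dp":[0,-1,10],"angular":[0,0,0],"fingers":26},{"dp":[0,-1,15],"angular":[0,0,0],"fingers":26},{"dp":[0,-1,18],"angular":[0,0,0],"fingers":26},{"dp":[0,-1,19],"angular":[0,0,0],"fingers":26}]'; python3 -m creep '[{"dp":[0,0,0.7],"angular":[0,0,0],"fingers":26},{"dp":[0,0,1],"angular":[0,0,0],"fingers":26},{"dp":[0,0,1],"angular":[0,0,0],"fingers":26}]'
```

```text
clock: 15.57
eef_pos: [678.5, 179.1, -20.1]
tcp_rot: [-3.141, 0.001, 0.809]
contact_force: [-0.6, -0.5, -1.6]
opening: 0.37
clock: 15.82
eef_pos: [679.1, 179.2, -20.3]
tcp_rot: [3.142, -0.0, 0.809]
contact_force: [0.1, -0.0, -1.1]
opening: 0.369
```

```bash
python3 -m creep '[{"dp":[0,0,0.7],"angular":[0,0,0],"fingers":26},{"dp":[0,0,0.7],"angular":[0,0,0],"fingers":26}]'
```

```text
clock: 15.98
eef_pos: [679.1, 179.2, -20.9]
tcp_rot: [3.142, -0.0, 0.809]
contact_force: [-0.8, 0.1, -0.3]
opening: 0.365
```

```bash
python3 -m creep '[{"dp":[0,0,0.7],"angular":[0,0,0],"fingers":26},{"dp":[0,0,0.7],"angular":[0,0,0],"fingers":26}]'; python3 -m creep '[{"dp":[0,0,0.6],"angular":[0,0,0],"fingers":26},{"dp":[0,0,0.6],"angular":[0,0,0],"fingers":26}]'
```

```text
clock: 16.15
eef_pos: [679.0, 179.2, -21.8]
tcp_rot: [3.142, 0.0, 0.809]
contact_force: [0.7, -0.2, -0.0]
opening: 0.367
clock: 16.32
eef_pos: [679.1, 179.2, -21.8]
tcp_rot: [3.142, -0.0, 0.809]
contact_force: [-1.4, -0.6, 3.7]
opening: 0.365
```

```bash
python3 -m creep '[{"dp":[0,0,-0.4],"angular":[0,0,0],"fingers":34},{"dp":[0,0,-0.4],"angular":[0,0,0],"fingers":42},{"dp":[0,0,-0.4],"angular":[0,0,0],"fingers":42},{"dp":[0,0,-3],"angular":[0,0,0],"fingers":42},{"dp":[0,0,-12],"angular":[0,0,0],"fingers":42}]'; python3 -m creep '[{"dp":[0,0,-20],"angular":[0,0,0],"fingers":50},{"dp":[0,0,-50],"angular":[0,0,0],"fingers":60},{"dp":[0,0,-90],"angular":[0,0,0],"fingers":70},{"dp":[0,0,-120],"angular":[0,0,0],"fingers":78},{"dp":[0,0,-120],"angular":[0,0,0],"fingers":80}]'; python3 -c "
from h import *
show();go(475,-27,118,110)
c2=optics.grab_frame('wrist');cv2.imwrite('pics/w18.png',c2)
t=optics.grab_frame('top');cv2.imwrite('pics/t18.png',cv2.resize(t[230:310,280:380],None,fx=6,fy=6,interpolation=2)); cv2.imwrite('pics/t18f.png',t)"
```

```text
clock: 16.73
eef_pos: [677.9, 178.9, -11.4]
tcp_rot: [-3.14, 0.002, 0.809]
contact_force: [-0.5, 0.0, -0.8]
opening: 0.493
clock: 17.15
eef_pos: [683.5, 180.4, 118.1]
tcp_rot: [3.136, -0.01, 0.809]
contact_force: [0.9, 0.1, 1.1]
opening: 0.935
17.15 [683.5 180.4 118.1] [179.7  -0.5  46.3] [0.9 0.1 1.1] 79.9 [0.26 0.54 1.52 0.   1.07 1.02]
dp [-293.9   -7.7   -2.8] ang [ 0.011 -0.005 -1.111] rows 8.9
```

View pics/w18.png

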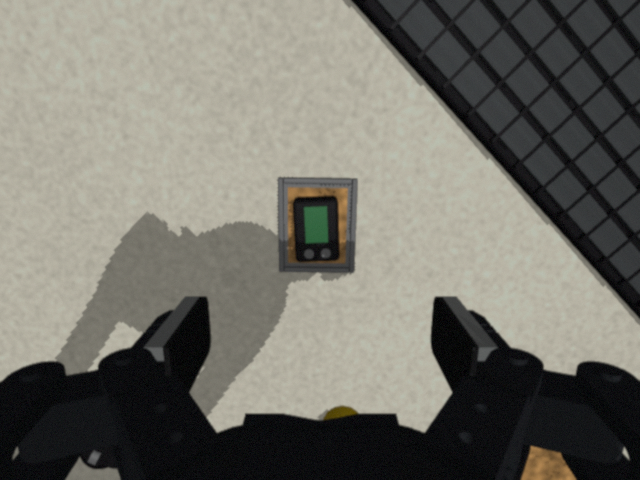

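View pics/t18.png

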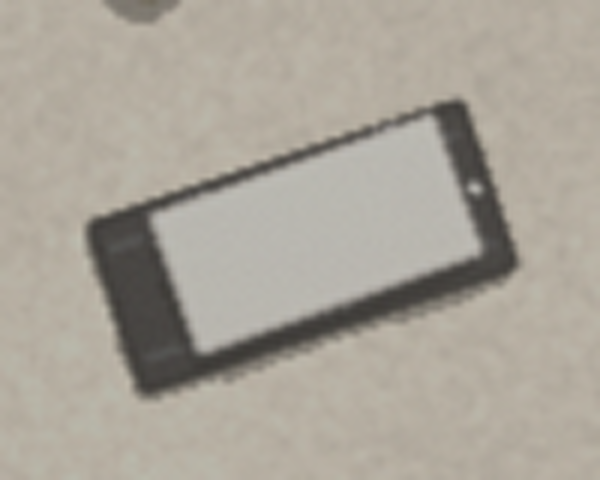

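Run:
```python
from h import *
c=cam('top'); im=cv2.imread('pics/t18f.png'); hsv=cv2.cvtColor(im,cv2.COLOR_BGR2HSV)
def sub(m):
    o=np.zeros_like(m); o[240:302,290:370]=m[240:302,290:370]; return o
d=sub(cv2.inRange(hsv[...,2],0,110)); f=cv2.morphologyEx(d,cv2.MORPH_CLOSE,np.ones((35,35)))
for k in cnts(d,300): print('drive',np.round(rect(c,k,24),1)); hull=cv2.convexHull(k)
m=np.zeros_like(d); cv2.fillConvexPoly(m,hull,255); w=cv2.bitwise_and(m,cv2.bitwise_not(cv2.inRange(hsv[...,2],0,130)))
w=cv2.erode(w,np.ones((2,2)))
for k in cnts(w,300): print('box',np.round(rect(c,k,54),1))
```

```text
drive [470.7 -17.5 140.5  63.9 -70.1]
box [474.1 -22.4  99.8  48.4 -68.9]
```

```bash
python3 -m creep '[{"dp":[-35,-1,0],"angular":[0,0,-0.12],"fingers":76},{"dp":[-70,-2,0],"angular":[0,0,-0.24],"fingers":76},{"dp":[-105,-3,0],"angular":[0,0,-0.36],"fingers":76},{"dp":[-140,-4,0],"angular":[0,0,-0.48],"fingers":76},{"dp":[-175,-5,0],"angular":[0,0,-0.6],"fingers":76}]'; python3 -c "
from h import *
show();go(474.5,-22.5,100,111)"
```

```text
clock: 17.67
eef_pos: [552.0, 55.0, 108.3]
tcp_rot: [-3.139, 0.001, 1.415]
contact_force: [-0.3, -1.5, -0.2]
opening: 0.89
17.67 [552.   55.  108.3] [-179.9    0.    81.1] [-0.3 -1.5 -0.2] 76.0 [ 0.1   0.35  1.86 -0.    0.93  0.25]
dp [-88.6 -64.6   8.6] ang [-0.003  0.    -0.522] rows 4.2
```

```bash
python3 -m creep '[{"dp":[-21,-15,2],"angular":[0,0,-0.12],"fingers":76},{"dp":[-42,-30,4],"angular":[0,0,-0.24],"fingers":76},{"dp":[-63,-45,6],"angular":[0,0,-0.36],"fingers":76},{"dp":[-84,-60,8],"angular":[0,0,-0.48],"fingers":76},{"dp":[-89,-65,8],"angular":[0,0,-0.522],"fingers":76}]';  python3 -m creep '[{"dp":[0,0,25],"angular":[0,0,0],"fingers":74},{"dp":[0,0,50],"angular":[0,0,0],"fingers":74},{"dp":[0,0,60],"angular":[0,0,0],"fingers":74},{"dp":[0,0,60],"angular":[0,0,0],"fingers":74}]';python3 -c "
from h import *
show();go(474.5,-22.5,3,111)
st=r.sense();c2=optics.grab_frame('wrist');cv2.imwrite('pics/w19.png',c2);R=Ro.from_euler('xyz',st['tcp_rot'])
print(proj(cam('wrist',st),st['eef_pos']+R.apply([0,0,-(54-st['eef_pos'][2])])))"
```

```text
clock: 18.08
eef_pos: [471.7, -23.0, 100.0]
tcp_rot: [-3.137, -0.002, 1.937]
contact_force: [-0.5, 0.6, -0.0]
opening: 0.89
clock: 18.42
eef_pos: [473.3, -21.2, 39.1]
tcp_rot: [-3.136, -0.002, 1.931]
contact_force: [-0.4, 0.6, 0.0]
opening: 0.865
18.42 [473.3 -21.2  39.1] [-1.797e+02 -1.000e-01  1.106e+02] [-0.4  0.6  0. ] 73.9 [-0.05  0.35  2.07  0.    0.72 -0.41]
dp [-1.7  0.9 36.1] ang [-0.005 -0.002 -0.007] rows 0.9
[[320.69182206 283.71109227]]
```

View pics/w19.png

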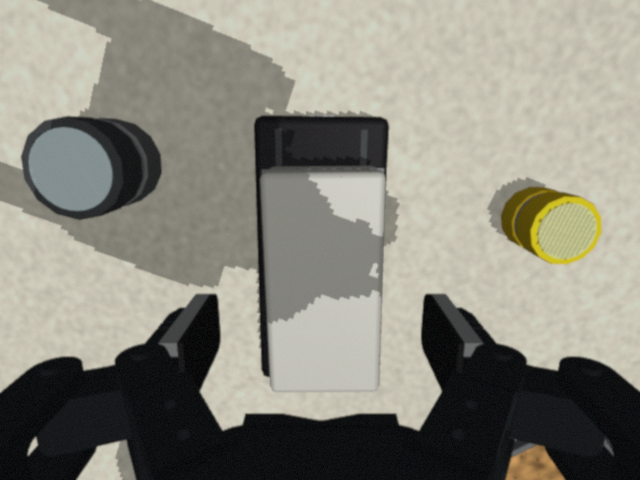

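```bash
python3 -m creep '[{"dp":[0,1.2,10],"angular":[0,0,0],"fingers":74},{"dp":[0,1.2,20],"angular":[0,0,0],"fingers":70},{"dp":[0,1.2,29],"angular":[0,0,0],"fingers":70},{"dp":[0,1.2,33],"angular":[0,0,0],"fingers":70},{"dp":[0,1.2,33],"angular":[0,0,0],"fingers":70}]';python3 -c "
from h import *
show()
im=optics.grab_frame('scene')
c2=optics.grab_frame('wrist')
a=cv2.resize(im[170:270,250:370],(480,400),interpolation=2);b=cv2.resize(c2[200:400,240:400],(320,400),interpolation=2)
cv2.imwrite('pics/s20.png',np.hstack([a,b]))"
```

```text
clock: 18.88
eef_pos: [476.5, -20.8, 7.7]
tcp_rot: [-3.14, -0.001, 1.931]
contact_force: [-0.4, -0.3, -0.1]
opening: 0.821
18.88 [476.5 -20.8   7.7] [-179.9   -0.   110.6] [-0.4 -0.3 -0.1] 70.1 [-0.05  0.41  2.08  0.    0.65 -0.41]
```

View pics/s20.png

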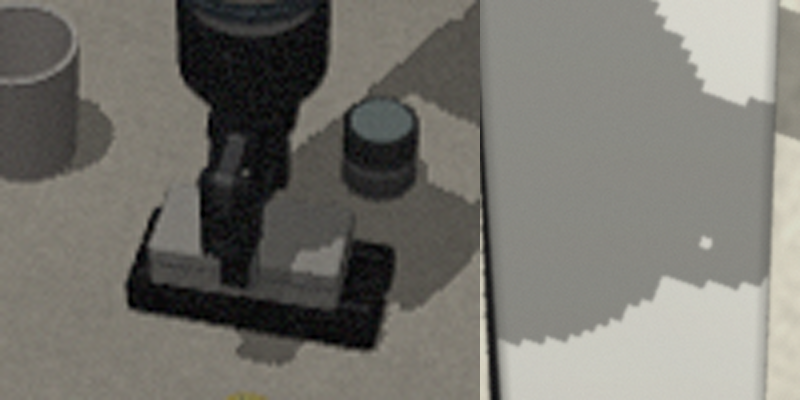

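```bash
python3 -c "
from h import *
c=cam('scene')
j=np.array([.936,.352,0])
e,d=rays(c,[[309.2,241.2]])
for k in (35,38,42):
  p0=np.array([476.5,-20.8,0])+j*k
  t=((p0-e)@j)/(d[0]@j); print(k,(e+d[0]*t).round(1))
"
```

```text
35 [509.   -7.7  45.8]
38 [511.5  -5.9  49.2]
42 [514.9  -3.6  53.6]
```

```bash
python3 -m creep '[{"dp":[0,0,4],"angular":[0,0,0],"fingers":70},{"dp":[0,0,8],"angular":[0,0,0],"fingers":64},{"dp":[0,0,10],"angular":[0,0,0],"fingers":60},{"dp":[0,0,10],"angular":[0,0,0],"fingers":60}]';python3 -c "
from h import *
show()
im=optics.grab_frame('scene')
c2=optics.grab_frame('wrist')
a=cv2.resize(im[170:270,250:370],(480,400),interpolation=2);b=cv2.resize(c2[220:420,240:400],(320,400),interpolation=2)
cv2.imwrite('pics/s21.png',np.hstack([a,b]))"
```

```text
clock: 19.32
eef_pos: [476.9, -20.9, -1.7]
tcp_rot: [-3.141, -0.0, 1.931]
contact_force: [-0.2, 1.1, 0.8]
opening: 0.701
19.32 [476.9 -20.9  -1.7] [-180.    -0.   110.6] [-0.2  1.1  0.8] 59.8 [-0.05  0.43  2.09  0.    0.63 -0.41]
```

View pics/s21.png

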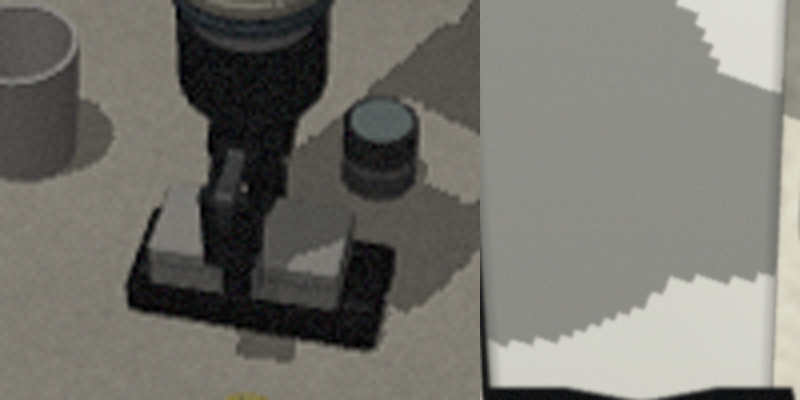

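```bash
python3 -m creep '[{"dp":[0,-1.2,0],"angular":[0,0,0],"fingers":58},{"dp":[0,-1.2,0],"angular":[0,0,0],"fingers":46},{"dp":[0,-1.2,0],"angular":[0,0,0],"fingers":46},{"dp":[0,-1.2,0],"angular":[0,0,0],"fingers":46},{"dp":[0,-1.2,0],"angular":[0,0,0],"fingers":46}]' 40;python3 -c "
from h import *
show()
im=optics.grab_frame('scene')
c2=optics.grab_frame('wrist')
a=cv2.resize(im[170:270,250:370],(480,400),interpolation=2);b=cv2.resize(c2[220:420,240:400],(320,400),interpolation=2)
cv2.imwrite('pics/s22.png',np.hstack([a,b]))"
```

```text
clock: 19.83
eef_pos: [475.9, -21.4, -1.1]
tcp_rot: [-3.141, -0.0, 1.931]
contact_force: [-2.4, -1.1, 5.8]
opening: 0.598
19.83 [475.9 -21.4  -1.1] [-180.    -0.   110.6] [-2.4 -1.1  5.8] 51.0 [-0.05  0.42  2.09 -0.    0.63 -0.41]
```

View pics/s22.png

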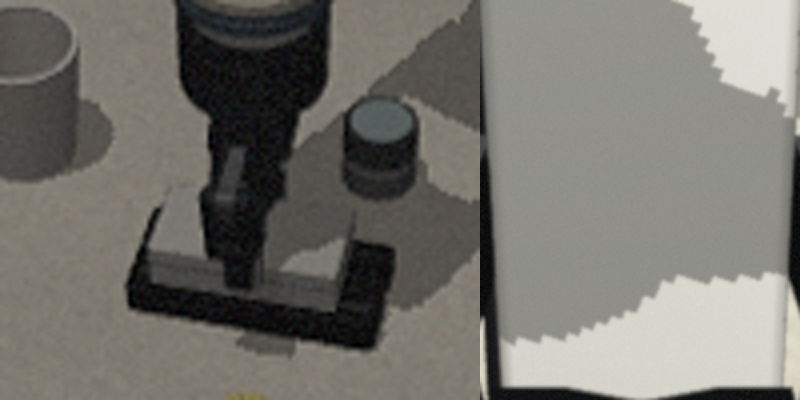

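```bash
python3 -m creep '[{"dp":[0,0,-3],"angular":[0,0,0],"fingers":46},{"dp":[0,0,-12],"angular":[0,0,0],"fingers":46},{"dp":[0,0,-35],"angular":[0,0,0],"fingers":46},{"dp":[0,0,-70],"angular":[0,0,0],"fingers":46},{"dp":[0,0,-105],"angular":[0,0,0],"fingers":46}]' ;python3 -m creep '[{"dp":[0,0,-20],"angular":[0,0,0],"fingers":46},{"dp":[0,0,-30],"angular":[0,0,0],"fingers":46},{"dp":[0,0,-30],"angular":[0,0,0],"fingers":46}]';python3 -c "
from h import *
show();go(471.3,-362.8,130,128)
im=optics.grab_frame('scene')
c2=optics.grab_frame('wrist')
a=cv2.resize(im[100:250,250:400],(400,400),interpolation=2);b=cv2.resize(c2[100:480,120:520],(400,380),interpolation=2)
cv2.imwrite('pics/s23.png',np.hstack([a[:380],b]))"
```

```text
clock: 20.35
eef_pos: [475.0, -21.2, 104.7]
tcp_rot: [-3.14, -0.001, 1.931]
contact_force: [1.4, -0.5, -1.8]
opening: 0.601
clock: 20.6
eef_pos: [477.7, -21.4, 136.1]
tcp_rot: [3.137, 0.002, 1.931]
contact_force: [0.9, -0.2, -1.8]
opening: 0.599
20.6 [477.7 -21.4 136.1] [1.798e+02 1.000e-01 1.106e+02] [ 0.9 -0.2 -1.8] 51.2 [-0.05  0.2   2.    0.    0.94 -0.41]
dp [-317.3 -126.2    6.1] ang [ 0.004  0.002 -0.303] rows 8.2
```

View pics/s23.png

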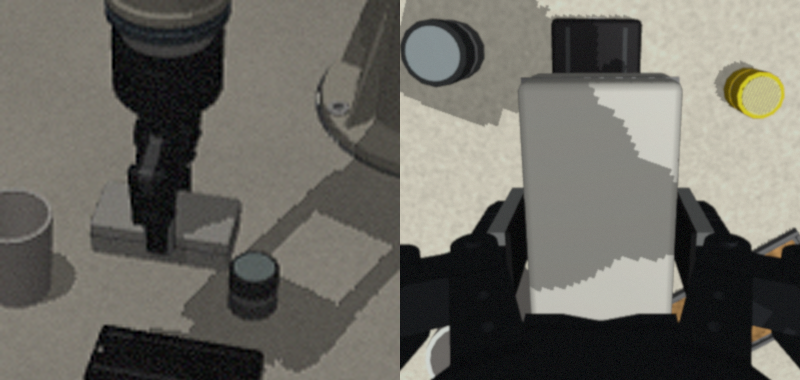

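```bash
python3 -m creep '[{"dp":[-22,-9,0],"angular":[0,0,-0.02],"fingers":46},{"dp":[-55,-22,0],"angular":[0,0,-0.05],"fingers":46},{"dp":[-91,-36,0],"angular":[0,0,-0.09],"fingers":46},{"dp":[-127,-50,0],"angular":[0,0,-0.12],"fingers":46},{"dp":[-163,-65,0],"angular":[0,0,-0.15],"fingers":46}]' ;python3 -m creep '[{"dp":[-35,-14,0],"angular":[0,0,-0.035],"fingers":46},{"dp":[-70,-28,0],"angular":[0,0,-0.07],"fingers":46},{"dp":[-100,-40,0],"angular":[0,0,-0.10],"fingers":46},{"dp":[-125,-50,0],"angular":[0,0,-0.13],"fingers":46},{"dp":[-138,-55,0],"angular":[0,0,-0.15],"fingers":46}]';python3 -c "
from h import *
show();go(471.3,-362.8,100,128)"
```

```text
clock: 21.12
eef_pos: [471.2, -197.8, 131.5]
tcp_rot: [-3.14, -0.003, 2.083]
contact_force: [0.7, 0.3, -2.0]
opening: 0.597
clock: 21.53
eef_pos: [491.1, -346.6, 131.0]
tcp_rot: [-3.14, -0.002, 2.231]
contact_force: [-0.4, -0.1, -1.1]
opening: 0.596
21.53 [ 491.1 -346.6  131. ] [-1.799e+02 -1.000e-01  1.278e+02] [-0.4 -0.1 -1.1] 50.9 [-0.62  0.39  1.74 -0.    1.02 -1.28]
dp [ -0.7 -25.5  31. ] ang [-0.001 -0.002 -0.003] rows 1.0
```

```bash
python3 -m creep '[{"dp":[0,-12,5],"angular":[0,0,0],"fingers":46},{"dp":[-0.5,-25,25],"angular":[0,0,0],"fingers":46},{"dp":[-0.5,-25,60],"angular":[0,0,0],"fingers":46},{"dp":[-0.5,-25,85],"angular":[0,0,0],"fingers":46},{"dp":[-0.5,-25,95],"angular":[0,0,0],"fingers":46}]' ;python3 -m creep '[{"dp":[0,0,0],"angular":[0,0,0],"fingers":46},{"dp":[0,0,0],"angular":[0,0,0],"fingers":46}]';python3 -c "
from h import *
show();go(471.3,-362.8,-22,128)
st=r.sense();c2=optics.grab_frame('wrist');cv2.imwrite('pics/w24.png',c2);print(proj(cam('wrist',st),[471.3,-362.8,3]))
s=optics.grab_frame('scene');cv2.imwrite('pics/s24.png',cv2.resize(s[110:220,140:260],None,fx=4,fy=4,interpolation=2))"
```

```text
clock: 21.95
eef_pos: [468.5, -356.9, 33.3]
tcp_rot: [-3.139, -0.008, 2.23]
contact_force: [-0.6, 1.6, -1.8]
opening: 0.598
clock: 22.12
eef_pos: [472.0, -359.0, 38.0]
tcp_rot: [-3.141, -0.002, 2.231]
contact_force: [0.4, 0.8, -1.4]
opening: 0.6
22.12 [ 472. -359.   38.] [-1.800e+02 -1.000e-01  1.278e+02] [ 0.4  0.8 -1.4] 51.2 [-0.65  0.5   1.82  0.    0.83 -1.31]
dp [-2.7 -2.8 60. ] ang [-0.001 -0.002 -0.003] rows 1.4
[[316.08062624 255.01175679]]
```

View pics/w24.png

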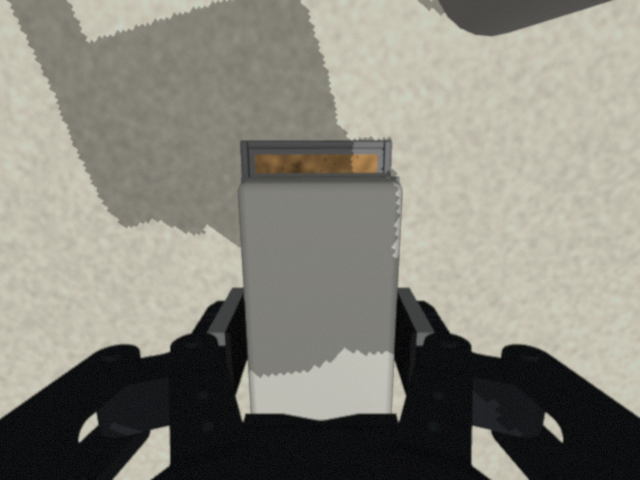

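View pics/s24.png

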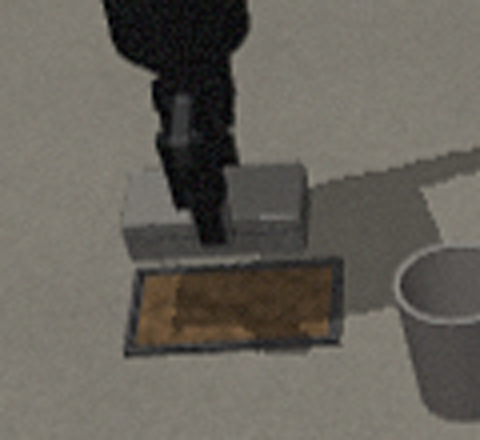

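```bash
python3 -m creep '[{"dp":[-0.5,-2.5,12],"angular":[0,0,0],"fingers":46},{"dp":[-0.5,-2.5,28],"angular":[0,0,0],"fingers":46},{"dp":[-0.5,-2.5,42],"angular":[0,0,0],"fingers":46},{"dp":[-0.5,-2.5,50],"angular":[0,0,0],"fingers":46},{"dp":[-0.5,-2.5,54],"angular":[0,0,0],"fingers":46}]' ;python3 -m creep '[{"dp":[0,0,0],"angular":[0,0,0],"fingers":46},{"dp":[0,0,0],"angular":[0,0,0],"fingers":46}]';python3 -c "
from h import *
show();go(471.3,-362.8,-22,128)
c2=optics.grab_frame('wrist');cv2.imwrite('pics/w25.png',c2)"
```

```text
clock: 22.63
eef_pos: [470.6, -361.5, -16.2]
tcp_rot: [-3.141, -0.001, 2.231]
contact_force: [0.0, 0.3, -2.1]
opening: 0.595
clock: 22.8
eef_pos: [471.2, -361.9, -15.0]
tcp_rot: [3.141, 0.001, 2.231]
contact_force: [0.3, 0.4, -1.6]
opening: 0.599
22.8 [ 471.2 -361.9  -15. ] [180.    0.  127.8] [ 0.3  0.4 -1.6] 51.1 [-0.66  0.57  1.84 -0.    0.73 -1.32]
dp [-0.7 -0.5  7. ] ang [ 0.     0.001 -0.003] rows 0.2
```

View pics/w25.png

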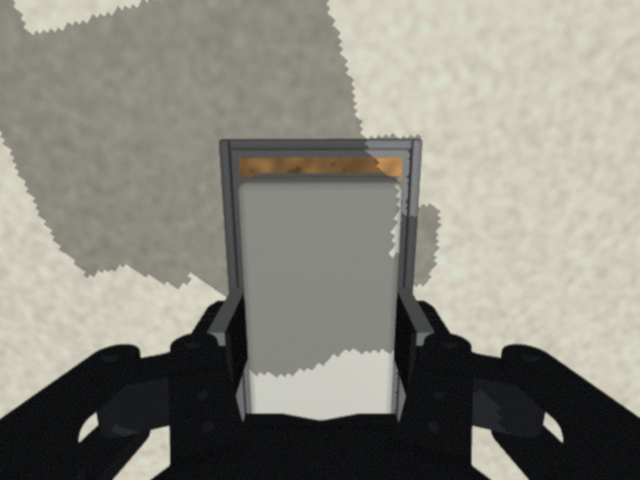

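```bash
python3 -m creep '[{"dp":[0,0,2],"angular":[0,0,0],"fingers":46},{"dp":[0,0,4],"angular":[0,0,0],"fingers":46},{"dp":[0,0,5],"angular":[0,0,0],"fingers":46},{"dp":[0,0,5.5],"angular":[0,0,0],"fingers":46},{"dp":[0,0,5.5],"angular":[0,0,0],"fingers":46}]' ;python3 -m creep '[{"dp":[0,0,0.7],"angular":[0,0,0],"fingers":46},{"dp":[0,0,0.7],"angular":[0,0,0],"fingers":46}]'
```

```text
clock: 23.27
eef_pos: [470.9, -361.7, -20.9]
tcp_rot: [-3.142, -0.0, 2.231]
contact_force: [-0.0, 0.3, -1.6]
opening: 0.596
clock: 23.43
eef_pos: [471.0, -361.7, -21.5]
tcp_rot: [3.142, 0.0, 2.231]
contact_force: [-0.2, 0.5, -1.9]
opening: 0.6
```

```bash
python3 -m creep '[{"dp":[0,0,0.7],"angular":[0,0,0],"fingers":46},{"dp":[0,0,0.7],"angular":[0,0,0],"fingers":46}]'
```

```text
clock: 23.6
eef_pos: [471.0, -361.7, -22.0]
tcp_rot: [3.142, 0.0, 2.231]
contact_force: [-0.1, 0.2, 1.8]
opening: 0.595
```

```bash
python3 -m creep '[{"dp":[0,0,0.2],"angular":[0,0,0],"fingers":54},{"dp":[0,0,0.2],"angular":[0,0,0],"fingers":64},{"dp":[0,0,0],"angular":[0,0,0],"fingers":66},{"dp":[0,0,-3],"angular":[0,0,0],"fingers":66},{"dp":[0,0,-15],"angular":[0,0,0],"fingers":70}]' ;python3 -m creep '[{"dp":[0,0,-30],"angular":[0,0,0],"fingers":80},{"dp":[0,0,-70],"angular":[0,0,0],"fingers":85},{"dp":[0,0,-110],"angular":[0,0,0],"fingers":85},{"dp":[0,0,-140],"angular":[0,0,0],"fingers":85},{"dp":[0,0,-150],"angular":[0,0,0],"fingers":85}]'; python3 -c "
from h import *
show();go(471,-17.5,125,110)
cv2.imwrite('pics/w26.png',optics.grab_frame('wrist'))"
```

```text
clock: 24.02
eef_pos: [469.8, -360.9, -8.2]
tcp_rot: [-3.141, -0.003, 2.231]
contact_force: [0.0, -0.7, -0.3]
opening: 0.818
clock: 24.43
eef_pos: [473.2, -363.5, 149.2]
tcp_rot: [3.14, 0.008, 2.231]
contact_force: [0.5, -1.2, 0.7]
opening: 0.994
24.43 [ 473.2 -363.5  149.2] [179.9   0.4 127.8] [ 0.5 -1.2  0.7] 84.9 [-0.66  0.35  1.75  0.    1.03 -1.32]
dp [274.9 210.3  22.5] ang [0.003 0.007 0.311] rows 8.3
```

View pics/w26.png

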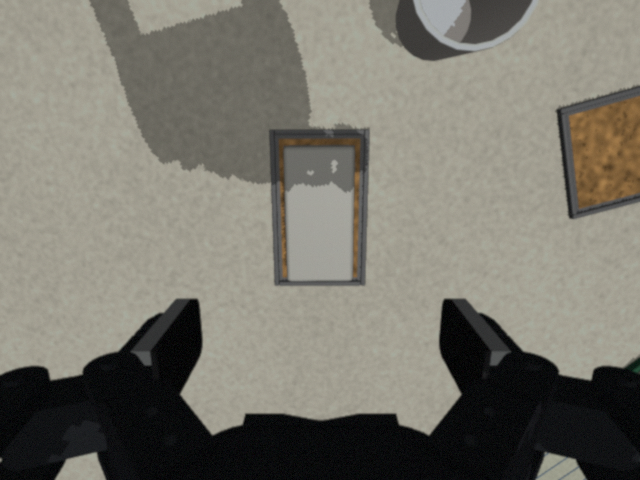

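```bash
python3 -c "
from h import *
im=cv2.imread('pics/w26.png');cv2.imwrite('pics/w26c.png',cv2.resize(im[110:310,240:400],None,fx=3,fy=3,interpolation=2))
c=cam('wrist')
T=np.array([471.3,-362.8,0]);a=np.radians(128);u=np.array([np.cos(a),np.sin(a),0]);v=np.array([u[1],-u[0],0])
for s in (1,-1):
  for w in (1,-1):
    print(proj(c,T+s*61*u+w*35*v+[0,0,6]).round(),proj(c,T+s*52*u+w*26*v+[0,0,33]).round())
print(plane(c,[[284,147],[354,147],[288,282],[352,282]],33).round(1))
"
```

```text
[[364. 131.]] [[355. 144.]]
[[274. 131.]] [[283. 145.]]
[[360. 278.]] [[352. 280.]]
[[279. 278.]] [[286. 280.]]
[[ 420.6 -338.6   33. ]
 [ 460.2 -307.8   33. ]
 [ 484.7 -420.2   33. ]
 [ 524.6 -389.3   33. ]]
```

View pics/w26c.png

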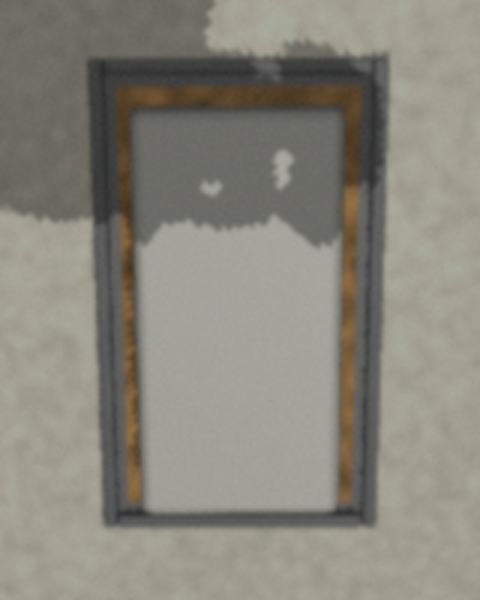

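```bash
python3 -m creep '[{"dp":[32,24,0],"angular":[0,0,0.06],"fingers":85},{"dp":[64,48,0],"angular":[0,0,0.12],"fingers":85},{"dp":[96,73,0],"angular":[0,0,0.18],"fingers":85},{"dp":[128,98,0],"angular":[0,0,0.24],"fingers":85},{"dp":[160,122,0],"angular":[0,0,0.31],"fingers":85}]' ; python3 -c "
from h import *
show();go(471,-17.5,100,110)"
```

```text
clock: 24.9
eef_pos: [468.0, -158.6, 142.0]
tcp_rot: [-3.141, -0.001, 1.917]
contact_force: [1.3, 0.8, 1.1]
opening: 0.993
24.9 [ 468.  -158.6  142. ] [-1.799e+02 -1.000e-01  1.099e+02] [1.3 0.8 1.1] 84.8 [-0.33  0.22  1.96  0.    0.97 -0.68]
dp [131.6  50.7  42. ] ang [-0.001 -0.001 -0.003] rows 3.5
```

```bash
python3 -m creep '[{"dp":[35,13.5,5],"angular":[0,0,0],"fingers":85},{"dp":[70,27,15],"angular":[0,0,0],"fingers":85},{"dp":[105,40,35],"angular":[0,0,0],"fingers":85},{"dp":[131,50,65],"angular":[0,0,0],"fingers":85},{"dp":[131,50,100],"angular":[0,0,0],"fingers":85}]' ; python3 -m creep '[{"dp":[0,0,20],"angular":[0,0,0],"fingers":85},{"dp":[0,0,20],"angular":[0,0,0],"fingers":85},{"dp":[0,0,20],"angular":[0,0,0],"fingers":85}]' ;python3 -c "
from h import *
show();go(471,-17.5,-28,110)
st=r.sense();c2=optics.grab_frame('wrist');cv2.imwrite('pics/w27.png',c2);R=Ro.from_euler('xyz',st['tcp_rot'])
print(proj(cam('wrist',st),st['eef_pos']+R.apply([0,0,-(24-st['eef_pos'][2])])))"
```

```text
clock: 25.32
eef_pos: [471.7, -16.3, 42.5]
tcp_rot: [3.139, 0.0, 1.924]
contact_force: [0.5, -0.8, -0.9]
opening: 0.997
clock: 25.57
eef_pos: [469.7, -20.1, 21.8]
tcp_rot: [-3.138, -0.001, 1.921]
contact_force: [0.1, 0.5, 0.8]
opening: 0.998
25.57 [469.7 -20.1  21.8] [-1.798e+02 -1.000e-01  1.101e+02] [0.1 0.5 0.8] 85.2 [-0.05  0.38  2.09 -0.    0.68 -0.4 ]
dp [ 2.   2.3 49.8] ang [-0.003 -0.001  0.001] rows 1.2
[[320.66056427 273.59706935]]
```

View pics/w27.png

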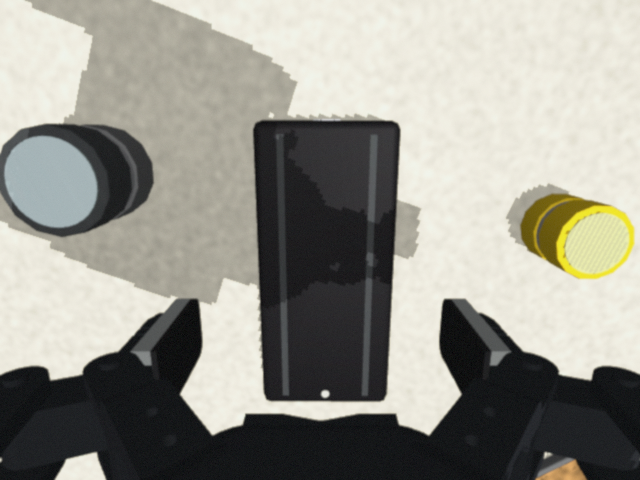

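```bash
python3 -m creep '[{"dp":[2,2.4,10],"angular":[0,0,0],"fingers":82},{"dp":[2,2.4,22],"angular":[0,0,0],"fingers":80},{"dp":[2,2.4,34],"angular":[0,0,0],"fingers":78},{"dp":[2,2.4,40],"angular":[0,0,0],"fingers":78},{"dp":[2,2.4,40],"angular":[0,0,0],"fingers":78}]' ;python3 -c "
from h import *
show();go(471,-17.5,-28,110)
im=optics.grab_frame('scene')
c2=optics.grab_frame('wrist')
a=cv2.resize(im[170:270,250:370],(480,400),interpolation=2);b=cv2.resize(c2[80:480,160:480],(320,400),interpolation=2)
cv2.imwrite('pics/s28.png',np.hstack([a,b]))"
```

```text
clock: 26.03
eef_pos: [472.8, -17.8, -17.6]
tcp_rot: [-3.141, -0.0, 1.92]
contact_force: [-0.0, 0.6, -0.4]
opening: 0.915
26.03 [472.8 -17.8 -17.6] [-180.   -0.  110.] [-0.   0.6 -0.4] 78.1 [-0.04  0.45  2.1   0.    0.59 -0.39]
dp [ 0.9 -1.6 10.4] ang [-0. -0.  0.] rows 0.3
```

View pics/s28.png

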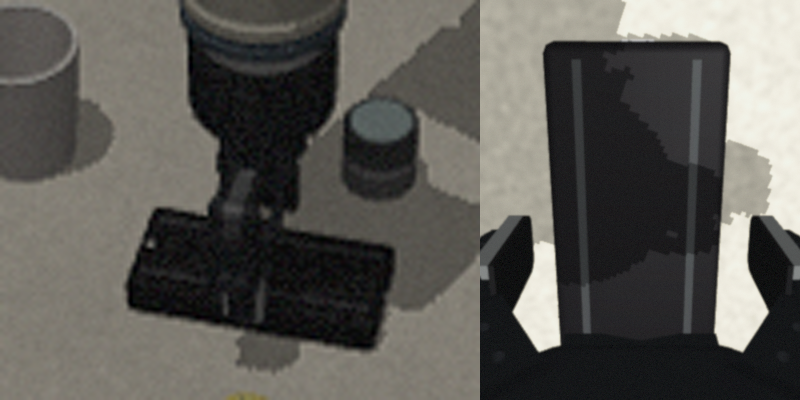

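```bash
python3 -m creep '[{"dp":[0,-1.4,4],"angular":[0,0,0],"fingers":78},{"dp":[0,-1.4,8],"angular":[0,0,0],"fingers":76},{"dp":[0,-1.4,10],"angular":[0,0,0],"fingers":74},{"dp":[0,-1.4,10],"angular":[0,0,0],"fingers":72}]' ;python3 -m creep '[{"dp":[0,0,0],"angular":[0,0,0],"fingers":64},{"dp":[0,0,0],"angular":[0,0,0],"fingers":57},{"dp":[0,0,0],"angular":[0,0,0],"fingers":57},{"dp":[0,0,0],"angular":[0,0,0],"fingers":57}]' 50;python3 -c "
from h import *
show()
im=optics.grab_frame('scene')
c2=optics.grab_frame('wrist')
a=cv2.resize(im[170:270,250:370],(480,400),interpolation=2);b=cv2.resize(c2[80:480,160:480],(320,400),interpolation=2)
cv2.imwrite('pics/s29.png',np.hstack([a,b]))"
```

```text
clock: 26.47
eef_pos: [471.3, -18.1, -27.5]
tcp_rot: [-3.141, -0.0, 1.921]
contact_force: [-0.0, -0.4, 0.8]
opening: 0.841
clock: 26.8
eef_pos: [471.6, -18.1, -26.8]
tcp_rot: [3.142, 0.0, 1.921]
contact_force: [-1.0, -0.3, 6.1]
opening: 0.732
26.8 [471.6 -18.1 -26.8] [180.    0.  110.1] [-1.  -0.3  6.1] 62.5 [-0.04  0.47  2.11  0.    0.56 -0.39]
```

View pics/s29.png

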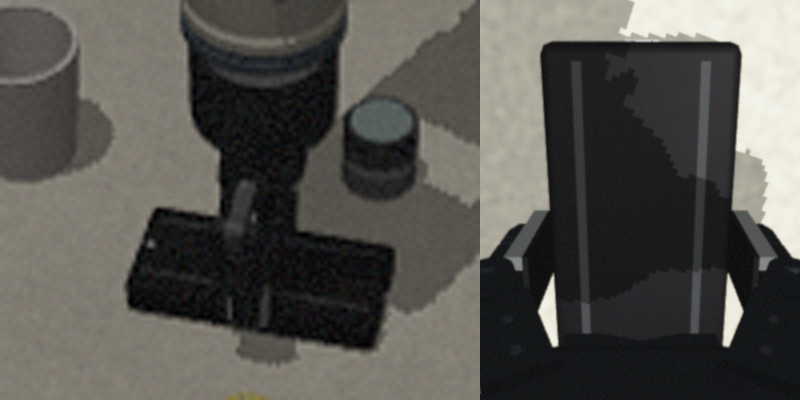

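```bash
python3 -m creep '[{"dp":[0,0,-3],"angular":[0,0,0],"fingers":57},{"dp":[0,0,-10],"angular":[0,0,0],"fingers":57},{"dp":[0,0,-30],"angular":[0,0,0],"fingers":57},{"dp":[0,0,-60],"angular":[0,0,0],"fingers":57},{"dp":[0,0,-85],"angular":[0,0,0],"fingers":57}]' ;python3 -m creep '[{"dp":[0,0,-20],"angular":[0,0,0],"fingers":57},{"dp":[0,0,-35],"angular":[0,0,0],"fingers":57},{"dp":[0,0,-35],"angular":[0,0,0],"fingers":57}]';python3 -c "
from h import *
show();go(653.7,-147,92,53.3)
im=optics.grab_frame('scene')
c2=optics.grab_frame('wrist')
a=cv2.resize(im[120:260,250:400],(430,400),interpolation=2);b=cv2.resize(c2[80:480,160:480],(320,400),interpolation=2)
cv2.imwrite('pics/s30.png',np.hstack([a,b]))"
```

```text
clock: 27.32
eef_pos: [471.0, -18.1, 59.1]
tcp_rot: [-3.141, -0.0, 1.921]
contact_force: [1.3, 0.1, -1.5]
opening: 0.737
clock: 27.57
eef_pos: [473.6, -18.2, 96.0]
tcp_rot: [3.137, 0.002, 1.921]
contact_force: [1.6, -0.3, -1.9]
opening: 0.737
27.57 [473.6 -18.2  96. ] [1.797e+02 1.000e-01 1.101e+02] [ 1.6 -0.3 -1.9] 62.9 [-0.04  0.25  2.04  0.    0.84 -0.39]
dp [-182.8  125.     5. ] ang [ 0.005 -0.001  0.991] rows 7.9
```

View pics/s30.png

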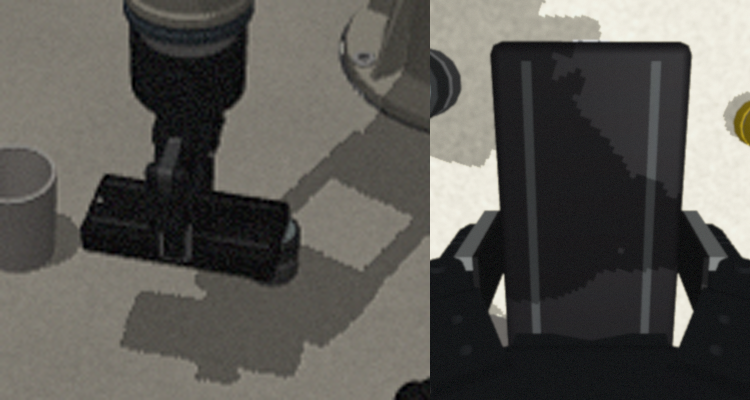

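```bash
python3 -m creep '[{"dp":[-15,10,0],"angular":[0,0,0.08],"fingers":57},{"dp":[-36,25,0],"angular":[0,0,0.2],"fingers":57},{"dp":[-58,40,0],"angular":[0,0,0.32],"fingers":57},{"dp":[-80,55,0],"angular":[0,0,0.44],"fingers":57},{"dp":[-102,70,0],"angular":[0,0,0.56],"fingers":57}]' ;python3 -c "
from h import *
show();go(653.7,-147,92,53.3)"
```

```text
clock: 28.08
eef_pos: [572.0, -90.4, 90.8]
tcp_rot: [-3.139, 0.0, 1.355]
contact_force: [-0.9, -0.2, -2.1]
opening: 0.73
28.08 [572.  -90.4  90.8] [-179.8    0.    77.6] [-0.9 -0.2 -2.1] 62.3 [-0.16  0.4   1.82  0.    0.92  0.06]
dp [-37.7  91.9  -1.4] ang [-0.003  0.001  0.425] rows 3.4
```

```bash
python3 -m creep '[{"dp":[-10,25,0],"angular":[0,0,0.11],"fingers":57},{"dp":[-20,50,0],"angular":[0,0,0.22],"fingers":57},{"dp":[-30,74,0],"angular":[0,0,0.33],"fingers":57},{"dp":[-37,89,0],"angular":[0,0,0.41],"fingers":57},{"dp":[-37,90,0],"angular":[0,0,0.425],"fingers":57}]' ;python3 -m creep '[{"dp":[0,0,10],"angular":[0,0,0],"fingers":57},{"dp":[0,0,30],"angular":[0,0,0],"fingers":57},{"dp":[0,0,45],"angular":[0,0,0],"fingers":57},{"dp":[0,0,50],"angular":[0,0,0],"fingers":57},{"dp":[0,0,50],"angular":[0,0,0],"fingers":57}]' ;python3 -c "
from h import *
show();go(653.7,-147,-23.8,53.3)
st=r.sense();c2=optics.grab_frame('wrist');cv2.imwrite('pics/w31.png',c2);print(proj(cam('wrist',st),[653.7,-147,3]))"
```

```text
clock: 28.5
eef_pos: [654.1, -146.7, 90.5]
tcp_rot: [-3.141, 0.001, 0.93]
contact_force: [-1.1, 0.2, -1.6]
opening: 0.729
clock: 28.92
eef_pos: [649.7, -143.7, 39.8]
tcp_rot: [-3.137, 0.002, 0.937]
contact_force: [0.2, 0.5, -2.1]
opening: 0.733
28.92 [ 649.7 -143.7   39.8] [-1.797e+02  1.000e-01  5.370e+01] [ 0.2  0.5 -2.1] 62.6 [-0.22  0.58  1.65  0.    0.91  0.41]
dp [-0.1  5.5 63.6] ang [-0.005  0.002  0.007] rows 1.5
[[328.59329307 250.0481109 ]]
```

View pics/w31.png

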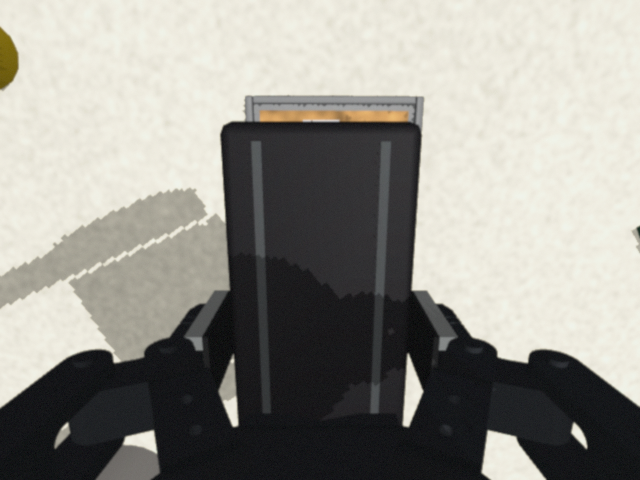

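```bash
python3 -c "
from h import *
c=cam('wrist')
T=np.array([653.7,-147,6]);a=np.radians(53.3);u=np.array([np.cos(a),np.sin(a),0]);v=np.array([u[1],-u[0],0])
print(proj(c,T+83*u+45*v).round(),proj(c,T+83*u-45*v).round())
"
```

```text
[[417.  95.]] [[239.  94.]]
```

```bash
python3 -m creep '[{"dp":[0,3,5],"angular":[0,0,0.007],"fingers":57},{"dp":[0,3,15],"angular":[0,0,0.007],"fingers":57},{"dp":[0,3,25],"angular":[0,0,0.007],"fingers":57},{"dp":[0,3,30],"angular":[0,0,0.007],"fingers":57},{"dp":[0,3,30],"angular":[0,0,0.007],"fingers":57}]' ;python3 -m creep '[{"dp":[0,0,0],"angular":[0,0,0],"fingers":57},{"dp":[0,0,0],"angular":[0,0,0],"fingers":57},{"dp":[0,0,0],"angular":[0,0,0],"fingers":57}]' ;python3 -c "
from h import *
show();go(653.7,-147,-23.8,53.3)
st=r.sense();c2=optics.grab_frame('wrist');cv2.imwrite('pics/w32.png',c2)
c=cam('wrist',st)
T=np.array([653.7,-147,6]);a=np.radians(53.3);u=np.array([np.cos(a),np.sin(a),0]);v=np.array([u[1],-u[0],0])
print(proj(c,T+83*u+45*v).round(),proj(c,T+83*u-45*v).round())"
```

```text
clock: 29.38
eef_pos: [653.7, -146.3, 11.0]
tcp_rot: [-3.139, 0.001, 0.929]
contact_force: [-0.7, 0.4, -2.3]
opening: 0.731
clock: 29.63
eef_pos: [655.4, -146.7, 13.2]
tcp_rot: [3.141, -0.0, 0.929]
contact_force: [0.6, -0.3, -2.7]
opening: 0.729
29.63 [ 655.4 -146.7   13.2] [180.   -0.   53.2] [ 0.6 -0.3 -2.7] 62.3 [-0.22  0.62  1.65  0.    0.87  0.42]
dp [-1.2 -1.2 37. ] ang [ 0.001 -0.    -0.001] rows 0.9
[[419.  91.]] [[213.  91.]]
```

View pics/w32.png

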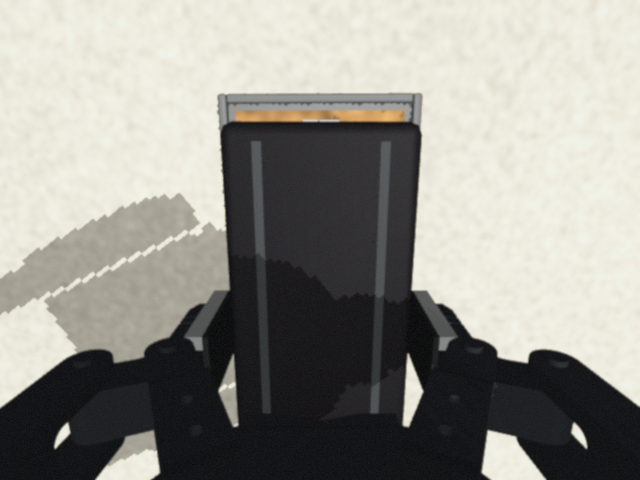

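```bash
python3 -m creep '[{"dp":[0,0,8],"angular":[0,0,0],"fingers":57},{"dp":[0,0,16],"angular":[0,0,0],"fingers":57},{"dp":[0,0,23],"angular":[0,0,0],"fingers":57},{"dp":[0,0,27],"angular":[0,0,0],"fingers":57},{"dp":[0,0,29],"angular":[0,0,0],"fingers":57}]' ;python3 -m creep '[{"dp":[0,0,0],"angular":[0,0,0],"fingers":57},{"dp":[0,0,0],"angular":[0,0,0],"fingers":57},{"dp":[0,0,0],"angular":[0,0,0],"fingers":57}]' ;python3 -c "
from h import *
show();go(653.7,-147,-23.8,53.3)
c2=optics.grab_frame('wrist');cv2.imwrite('pics/w33.png',c2)"
```

```text
clock: 30.1
eef_pos: [654.2, -146.4, -17.6]
tcp_rot: [-3.14, 0.001, 0.929]
contact_force: [-0.7, -0.5, -1.6]
opening: 0.734
clock: 30.35
eef_pos: [655.3, -146.7, -16.0]
tcp_rot: [3.141, -0.0, 0.929]
contact_force: [-0.2, -0.4, -2.8]
opening: 0.732
30.35 [ 655.3 -146.7  -16. ] [180.   -0.   53.2] [-0.2 -0.4 -2.8] 62.5 [-0.22  0.66  1.66  0.    0.82  0.42]
dp [-1.2 -1.1  7.8] ang [ 0.    -0.    -0.001] rows 0.2
```

View pics/w33.png

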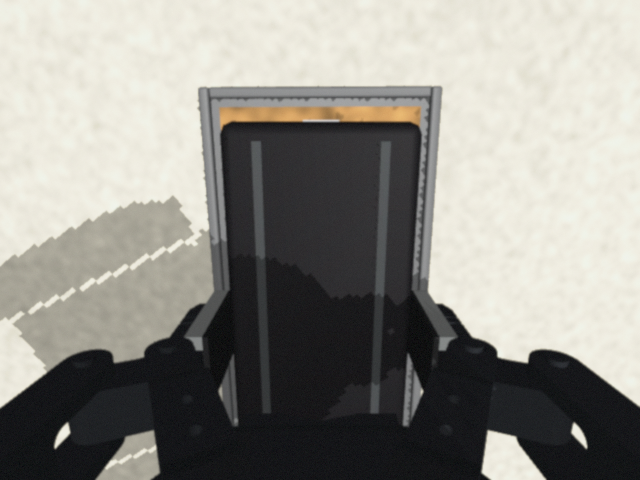

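```bash
python3 -m creep '[{"dp":[0,0,2],"angular":[0,0,0],"fingers":57},{"dp":[0,0,4],"angular":[0,0,0],"fingers":57},{"dp":[0,0,5.5],"angular":[0,0,0],"fingers":57},{"dp":[0,0,6],"angular":[0,0,0],"fingers":57},{"dp":[0,0,6],"angular":[0,0,0],"fingers":57}]' ;python3 -m creep '[{"dp":[0,0,0.7],"angular":[0,0,0],"fingers":57},{"dp":[0,0,0.7],"angular":[0,0,0],"fingers":57}]'
```

```text
clock: 30.82
eef_pos: [654.8, -146.6, -22.5]
tcp_rot: [-3.141, 0.0, 0.929]
contact_force: [0.7, 0.7, -2.4]
opening: 0.728
clock: 30.98
eef_pos: [654.9, -146.6, -23.0]
tcp_rot: [-3.141, 0.0, 0.929]
contact_force: [-0.1, -0.1, -2.1]
opening: 0.731
```

```bash
python3 -m creep '[{"dp":[0,0,0.6],"angular":[0,0,0],"fingers":57},{"dp":[0,0,0.6],"angular":[0,0,0],"fingers":57}]'
```

```text
clock: 31.15
eef_pos: [654.9, -146.6, -23.6]
tcp_rot: [-3.141, 0.0, 0.929]
contact_force: [0.2, -0.2, -2.6]
opening: 0.729
```

```bash
python3 -m creep '[{"dp":[0,0,0.6],"angular":[0,0,0],"fingers":57},{"dp":[0,0,0.6],"angular":[0,0,0],"fingers":57}]'
```

```text
clock: 31.32
eef_pos: [655.0, -146.6, -23.7]
tcp_rot: [3.142, -0.0, 0.929]
contact_force: [-2.2, 1.7, 3.0]
opening: 0.73
```

```bash
python3 -m creep '[{"dp":[0,0,0],"angular":[0,0,0],"fingers":66},{"dp":[0,0,0],"angular":[0,0,0],"fingers":74},{"dp":[0,0,0],"angular":[0,0,0],"fingers":76},{"dp":[0,0,-3],"angular":[0,0,0],"fingers":76},{"dp":[0,0,-12],"angular":[0,0,0],"fingers":78}]' ;python3 -m creep '[{"dp":[0,0,-30],"angular":[0,0,0],"fingers":85},{"dp":[0,0,-65],"angular":[0,0,0],"fingers":85},{"dp":[0,0,-100],"angular":[0,0,0],"fingers":85},{"dp":[0,0,-135],"angular":[0,0,0],"fingers":85},{"dp":[0,0,-150],"angular":[0,0,0],"fingers":85}]'; python3 -c "
from h import *
show()
cv2.imwrite('pics/w34.png',optics.grab_frame('wrist'))
cv2.imwrite('pics/s34.png',optics.grab_frame('scene'))"
```

```text
clock: 31.73
eef_pos: [654.0, -146.4, -12.9]
tcp_rot: [-3.14, 0.001, 0.929]
contact_force: [-0.6, 0.4, -0.3]
opening: 0.914
clock: 32.15
eef_pos: [657.4, -147.2, 144.1]
tcp_rot: [3.135, -0.003, 0.929]
contact_force: [1.1, 0.0, 0.0]
opening: 1.0
32.15 [ 657.4 -147.2  144.1] [179.6  -0.2  53.2] [1.1 0.  0. ] 85.4 [-0.22  0.47  1.57  0.    1.09  0.42]
```

View pics/w34.png

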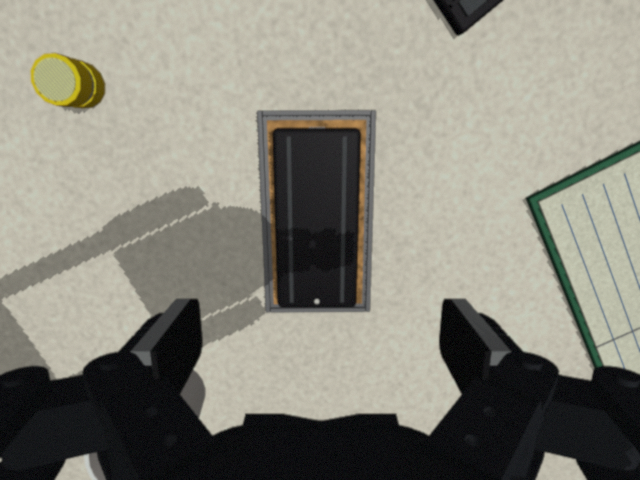

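View pics/s34.png

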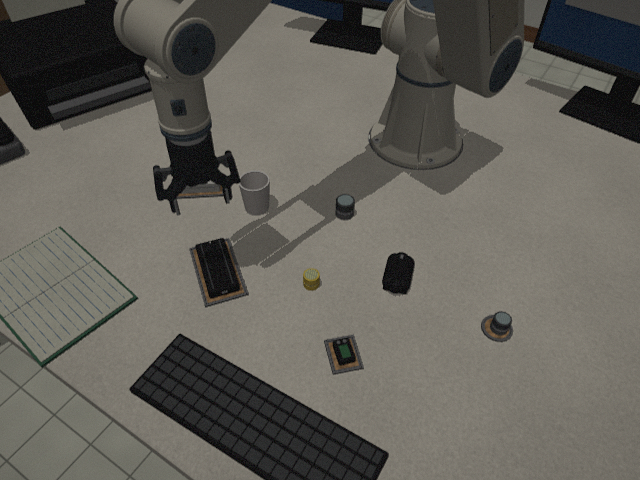

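```bash
python3 -m creep '[{"dp":[-20,0,-5],"angular":[0,0,0],"fingers":85},{"dp":[-60,0,-10],"angular":[0,0,0],"fingers":85},{"dp":[-100,0,-10],"angular":[0,0,0],"fingers":85},{"dp":[-140,0,-10],"angular":[0,0,0],"fingers":85},{"dp":[-170,0,-10],"angular":[0,0,0],"fingers":85}]'
python3 - <<'E'
from h import *
show()
c=cam('top');im=optics.grab_frame('top');cv2.imwrite('pics/t35.png',im);hsv=cv2.cvtColor(im,cv2.COLOR_BGR2HSV)
a=cv2.resize(im[140:240,340:450],None,fx=3.5,fy=3.5,interpolation=2)
b=cv2.resize(im[235:315,450:535],(350,350),interpolation=2)
cv2.imwrite('pics/t35c.png',np.hstack([a[:350],b]))
m=np.zeros(im.shape[:2],np.uint8);m[150:228,348:438]=cv2.inRange(hsv[150:228,348:438,2],0,62)
m=cv2.morphologyEx(m,cv2.MORPH_OPEN,np.ones((5,5)))
for k in cnts(m,300): print('drive',np.round(rect(c,k,27),1))
E
```

```text
clock: 32.67
eef_pos: [550.7, -284.3, 147.0]
tcp_rot: [-3.14, 0.001, 0.929]
contact_force: [-0.5, -0.8, -0.5]
opening: 0.995
32.67 [ 550.7 -284.3  147. ] [-179.9    0.    53.2] [-0.5 -0.8 -0.5] 85.0 [-0.48  0.39  1.69 -0.    1.06  0.16]
```

View pics/t35.png

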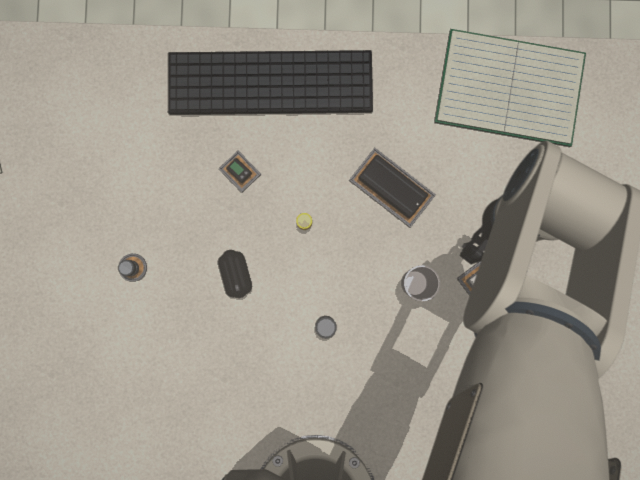

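View pics/t35c.png

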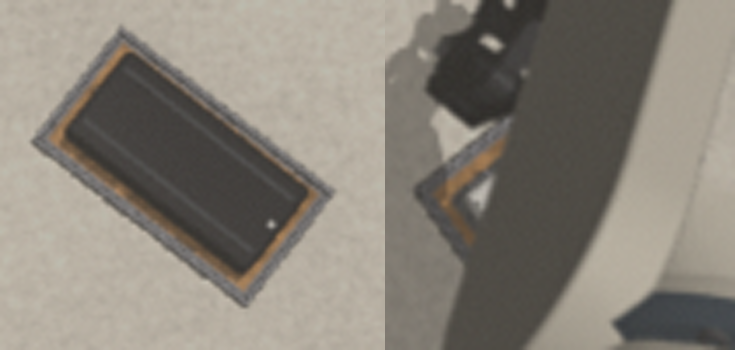

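```bash
python3 -m creep '[{"dp":[0,0,0],"angular":[0,0,0],"fingers":85},{"dp":[0,0,0],"angular":[0,0,0],"fingers":85},{"dp":[0,0,0],"angular":[0,0,0],"fingers":85}]'; python3 -c "
from rig import r
print(r.sign_off())"
```

```text
clock: 32.97
eef_pos: [553.4, -282.0, 147.4]
tcp_rot: [-3.141, -0.0, 0.929]
contact_force: [1.1, 0.1, -0.0]
opening: 0.991
the job is handed in; nothing more can be done
None
```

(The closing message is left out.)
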